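# Make up the batch sample carrier for the lab

### The arm

A 6-joint arm with a two-finger parallel gripper is mounted at the origin on a cart in front of the work surface, level with it; the furniture and walls round the work are solid. World frame = base frame: x ahead of the robot, y to its left, z up, the work surface at z = 0. Lengths are in m, angles in rad, forces in N, time in s.
With the tool pointing down it reaches from about 0.35 to 0.85 m from the base axis. Payload 8.1 kg.
Tool frame: the origin (TCP) lies on the centre line of the jaws, within the pads' length; the fingertips stand 19 mm ahead of it and the grasp point (between the pads) is the TCP (robot.tips_ahead is the distance from the TCP to the fingertips, in m); y points along the fingers, z is the direction in which the jaws open and shut, and the axes are right-handed (so a half turn about y gives the same grasp; the last joint's range is limited). The gripper opens to 93 mm and grips with 3 to 60 N. Pads are 15 mm wide; open, the fingers measure 128 mm over their backs; the gripper's body (75 mm by 188 mm) begins 65 mm behind the grasp point.
Start: joints at [-1.315, 0.13, 1.488, -0, 1.523, -0.085], TCP at [0.201, -0.565, 0.2] pointing down, gripper open.
Joint ranges: [-2.96, 2.96], [-0.89, 2.26], [0.02, 2.5], [-1.34, 4.48], [0, 2.73], [-2.66, 2.66]. Speed limits (rad/s): [2.39, 2.39, 2.79, 3.14, 3.14, 3.14].

### API

Orientations are given as a rotation vector (axis times angle).
In Python, from plant import robot, imaging, models gives the robot as it stands.
- The arm moves only by the tool carry_out, never from a script. Its argument "motion" is one flat list of numbers, 7 for each row, row after row: the shift along the tool's x, y, z in m, then the turn, a rotation vector about the tool's x, y, z in degrees, then the opening, from -1 (shut) to 1 (fully open). A call has exactly 5 rows; each row shifts and turns the pose as measured when the row begins, along the tool's axes as they then stand; what a row does not reach is not made up. A row lasts 1/10 s, in which the tool goes at most 50 mm and 8.59 degrees, less where a joint would pass 70% of its speed; a pose out of reach is approached as far as the arm can. A call is refused whole if a number of a shift passes 0.05 or a number of a turn 8.59, either way. A call with a gripper value outside its range is refused whole. The fingers move at their own pace and stop on an object; "squeeze" is the grip in N (left out, the last holds). Time passes only in rows, so rows that do not move let the fingers close, or fill a call up. It gives the time, the measured TCP pose, the force and the opening at its end, in the units of the state.
- robot.read_state(): the state, without advancing time (a new reading comes with each control period).
- imaging.read_camera(name): name is "scene" or "side" or "wrist"; returns the picture (384x512x3 uint8, blue, green, red); there is no depth.
- imaging.camera_model(name): a dict with "K" (3x3 intrinsics, pixels), "position" and "orientation" of the camera in the world. Camera axes: x right, y down, z forward; pixel columns grow to the right and rows downward; lengths in m; the calibration is good to about 2 mm. A picture is of the moment at which its call begins: read the wrist's pose just before it. camera_model takes no time and is no camera call; for the wrist camera it gives the pose at the moment of the call.
- robot.close_job(): hands the job in, once; it reports no verdict.
Trained networks look in the newest picture that a camera, given by its name, has taken for a name from the list of things; names that differ only in an ending like _2 or _b are one class to them, and where a whole thing is asked for, a point or a joint stands for the part that bears it (a point fixed in the world has none). Each returns a list of dicts, best first, with "confidence" (0 to 1); they miss things now and then, are a little off and sometimes report something else, mostly with a low value. They report only what shows in the picture. A call takes as long as a camera call. They do not tell look-alikes from the thing itself.
- models.outline_of(camera, thing): "pixels" (384x512 bool, what is visible of it) and "pixel" ([column, row] in pixels, amid what is visible of it).
The state is a dict: "t": time; "q": joint angles; "dq": joint speeds; "joint_torque": joint torques, N m; "tool_pos": TCP position; "orientation": TCP orientation; "force": force on the tool from outside, world axes, zero at the start; "wrist_torque": the same for the moment, N m; "opening": finger opening in m.
Only numpy, scipy, OpenCV 4.12 (cv2) and the standard library are available. Lean on these libraries where they do the work, as an engineer would, in place of code of your own. Each camera call takes 0.05 s, during which the arm holds its last target.

### The job

Make up the sample carrier for the lab: put the finished pump bottle that stands on its own in the deep square well, the steel beaker in the wide shallow round nest, and the two dropper bottles in the two small round nests, one in each. Set everything down upright on the floor of its nest without dropping it, and leave the bottle without a pump and the small bottle with the plain screw cap standing where they are.

Things in the scene. Friction and masses are not known exactly. Their poses are not given: they have to be found in the camera images.
- pump_bottle: amber bottle, black lotion pump, 204 mm tall, loose, 0.3-0.56 kg, alone on the open table (four fixed ones along the back edge are stock). Origin under it, z up. Body 68 mm across, 152 tall, its axis at y=+4 mm. Pump head z=172-204 mm, 20 wide in x, 52 long in y (-38 to +14), spout to -y. Hold the head from above at y=+4, z about 188 mm, closing along its x
- steel_beaker: plain grey steel beaker, open at the top, loose, 0.11-0.18 kg, 78 mm tall, slightly conical: outside 67 mm at the rim, 57 mm at the foot; wall up to 8 mm thick to the touch. Origin in the centre of the underside, z up. It can be held across the outside: 66 mm wide at a height of 64 mm
- dropper_1: small brown glass bottle with a label and a black rubber dropper bulb on its cap, loose, 0.07 kg, 102 mm tall. Body 33 mm across up to a height of 62 mm, cap 24 mm across up to 77 mm, bulb 12 mm across above. Origin in the centre of the underside, z up. Easily held round the body at a height of 55 mm
- dropper_2: a second dropper bottle, the same as dropper_1 (the two are interchangeable)
- open_bottle: look-alike, to be left standing: amber bottle of the same body as the pump bottle but with no pump, only a bare open neck, 68 mm in diameter, 156 mm tall, loose. Origin in the centre of the underside
- screwcap_vial: look-alike, to be left standing: small brown glass bottle like the dropper bottles, 33 mm in diameter, but only 83 mm tall, with a flat black screw cap (25 mm in diameter) and no rubber bulb; loose. Origin in the centre of the underside
- bottle_nest: white plastic block, 94 x 94 x 40 mm, deep square well 84 x 84 mm open at the top, floor 5 mm above the origin. Origin: centre of the block's underside, z up, x and y along its sides. The four nest blocks stand fixed, 2 x 2 at a pitch of 96 mm in any order, on the 5 mm floor of a low grey tray (206 x 206 mm, rim 40 mm above the table)
- beaker_nest: white plastic block with the wide, shallow round nest, for the beaker: 94 x 94 mm and 24 mm tall, round hole 78 mm in diameter whose floor lies 5 mm above the origin. Origin in the centre of the block's underside. In the same tray
- vial_nest_1: white plastic block with a small round nest, for a dropper bottle: 94 x 94 mm and 30 mm tall, round hole 48 mm in diameter in its centre, whose floor lies 5 mm above the origin. Origin in the centre of the block's underside. In the same tray
- vial_nest_2: a second block with a small round nest, the same as vial_nest_1 (either takes either dropper bottle)
There are look-alikes about, which are no part of the job. Of the things shaped like the steel_beaker, the grey one is meant. What is shaped like the dropper_2 but purple is not meant.

How it is judged:
At the end, for the whole second after the job is handed in: Pump bottle in the square well (origins within 22 mm in plan), beaker in the wide nest (18 mm), a dropper bottle in each small nest (13 mm): underside under 13 mm above the block's origin, tilt under 0.12 rad, released, at rest. Both look-alikes upright, moved under 30 mm (horizontal distance between pump_bottle and bottle_nest below 0.022 m and z of pump_bottle in the frame of bottle_nest below 0.013 m and angle between each of pump_bottle, steel_beaker, open_bottle, screwcap_vial's own z axis and vertical below 0.12 rad and horizontal distance between steel_beaker and beaker_nest below 0.018 m and z of steel_beaker in the frame of beaker_nest below 0.013 m and (((horizontal distance between dropper_1 and vial_nest_1 below 0.013 m and z of dropper_1 in the frame of vial_nest_1 below 0.013 m and angle between dropper_1's own z axis and vertical below 0.12 rad) and (horizontal distance between dropper_2 and vial_nest_2 below 0.013 m and z of dropper_2 in the frame of vial_nest_2 below 0.013 m and angle between dropper_2's own z axis and vertical below 0.12 rad)) or ((horizontal distance between dropper_1 and vial_nest_2 below 0.013 m and z of dropper_1 in the frame of vial_nest_2 below 0.013 m and angle between dropper_1's own z axis and vertical below 0.12 rad) and (horizontal distance between dropper_2 and vial_nest_1 below 0.013 m and z of dropper_2 in the frame of vial_nest_1 below 0.013 m and angle between dropper_2's own z axis and vertical below 0.12 rad))) and linear speed of each of pump_bottle, steel_beaker, dropper_1, dropper_2 below 0.02 m/s and distance of each of open_bottle, screwcap_vial from where it was at the start of the episode below 0.03 m); the robot touches nothing.
It fails at once if a thing is dropped: it moves faster than 0.8 m/s while the fingers do not hold it (a fall of more than about 30 mm) ((linear speed of pump_bottle above 0.8 m/s and contact force between the fingers and pump_bottle below 0.05 N) or (linear speed of steel_beaker above 0.8 m/s and contact force between the fingers and steel_beaker below 0.05 N) or (linear speed of dropper_1 above 0.8 m/s and contact force between the fingers and dropper_1 below 0.05 N) or (linear speed of dropper_2 above 0.8 m/s and contact force between the fingers and dropper_2 below 0.05 N)).
It fails at once if a thing of the kit is tipped over (more than 0.8 rad) (angle between any of pump_bottle, steel_beaker, dropper_1, dropper_2's own z axis and vertical above 0.8 rad).
It fails at once if a look-alike is moved more than 40 mm or tipped over (distance of any of open_bottle, screwcap_vial from where it was at the start of the episode above 0.04 m or angle between any of open_bottle, screwcap_vial's own z axis and vertical above 0.5 rad).
It also fails if it takes over 112 s, if anything falls off the work surface, if the arm or the gripper's body presses on something with over 40 N, if the wrist force passes 120 N, or if a joint passes its speed limit or range.

## Working session

There is one attempt and no reset: what is moved stays moved. The work goes in short steps, Python scripts to look and compute and a tool call to move; the robot and the scene stay as the last step left them, time stands still between calls to the robot, and variables do not carry over. Pictures are saved under pics/ and viewed, and the job is handed in when it is done.

Besides the shell and the picture viewer there is one more tool, called after "Request:" by a JSON object that holds its "name" and its "arguments". carry_out: Moves the arm, as the interface text tells. Its arguments: {"type":"object","properties":{"motion":{"type":"array","items":{"type":"number"}},"squeeze":{"type":"number"}},"required":["motion"]}

```bash
ls; mkdir -p pics
python3 - <<'E'
from plant import robot, imaging, models
import cv2
print(robot.read_state())
for n in ("scene","side","wrist"):
    im=imaging.read_camera(n); cv2.imwrite(f"pics/{n}0.png",im)
    print(n,imaging.camera_model(n))
E
```

```text
pics
{'t': 0.0, 'q': array([-1.31540519e+00,  1.31167793e-01,  1.48929032e+00,  6.25687582e-06,
        1.52299351e+00, -8.53595639e-02]), 'dq': array([ 8.50619404e-04, -7.47895353e-04,  9.51754199e-04, -1.79131948e-04,
        4.26046426e-04,  5.42939903e-05]), 'joint_torque': array([ 9.54259922e-04, -5.59843647e+01, -4.91758597e+01,  7.69308046e-02,
        3.55792302e-02, -1.87491660e-04]), 'tool_pos': array([ 0.20040835, -0.56489332,  0.19887746]), 'orientation': array([-0.35052731,  2.03844265, -2.03461395]), 'force': array([ 0.4790261 ,  0.20668303, -0.34430669]), 'wrist_torque': array([-0.02260125, -0.01463864,  0.0088568 ]), 'opening': 0.09320292940268879}
scene {'K': array([[424.13357699,   0.        , 251.28384479],
       [  0.        , 424.13357699, 192.79628404],
       [  0.        ,   0.        ,   1.        ]]), 'position': array([-0.25766545,  0.78614284,  0.55261624]), 'orientation': array([-0.9023004 ,  2.17895487, -1.33563186])}
side {'K': array([[352.50766658,   0.        , 247.21725902],
       [  0.        , 352.50766658, 193.54243976],
       [  0.        ,   0.        ,   1.        ]]), 'position': array([0.08623917, 0.3554823 , 0.87826106]), 'orientation': array([-1.25420823,  2.46666503, -0.74644365])}
wrist {'K': array([[282.03313296,   0.        , 257.45632755],
       [  0.        , 282.03313296, 191.0448612 ],
       [  0.        ,   0.        ,   1.        ]]), 'position': array([ 0.26962259, -0.54056077,  0.38297775]), 'orientation': array([ 2.38068506, -1.68263887, -0.22847925])}
```

View pics/scene0.png

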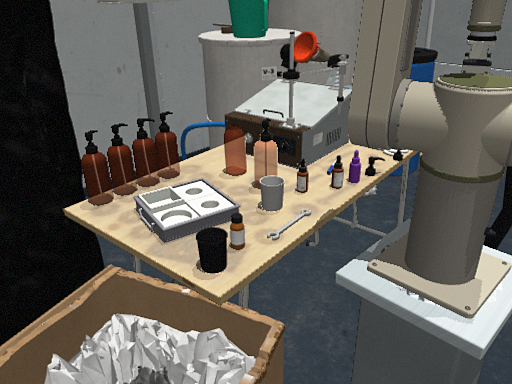

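View pics/side0.png

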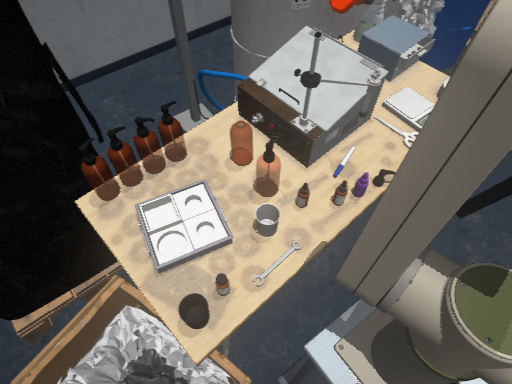

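View pics/wrist0.png

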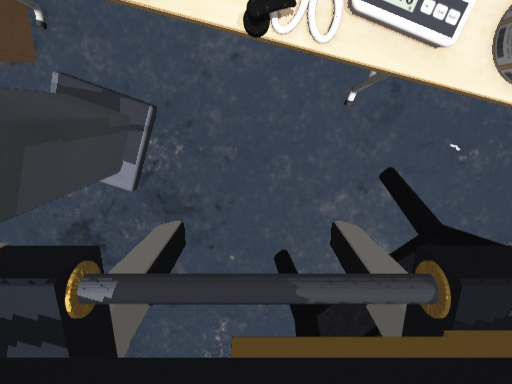

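Run:
```python
import cv2,numpy as np
a=cv2.imread('pics/scene0.png');b=cv2.imread('pics/side0.png')
c=cv2.resize(a[110:280,190:390],None,fx=4,fy=3.5,interpolation=cv2.INTER_CUBIC)
c=cv2.resize(a[120:270,190:390],(800,600),interpolation=cv2.INTER_CUBIC)
cv2.imwrite('pics/c1.png',c)
c=cv2.resize(b[110:335,130:430],(800,600),interpolation=cv2.INTER_CUBIC)
cv2.imwrite('pics/c2.png',c)
```

```text
(no output)
```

View pics/c1.png

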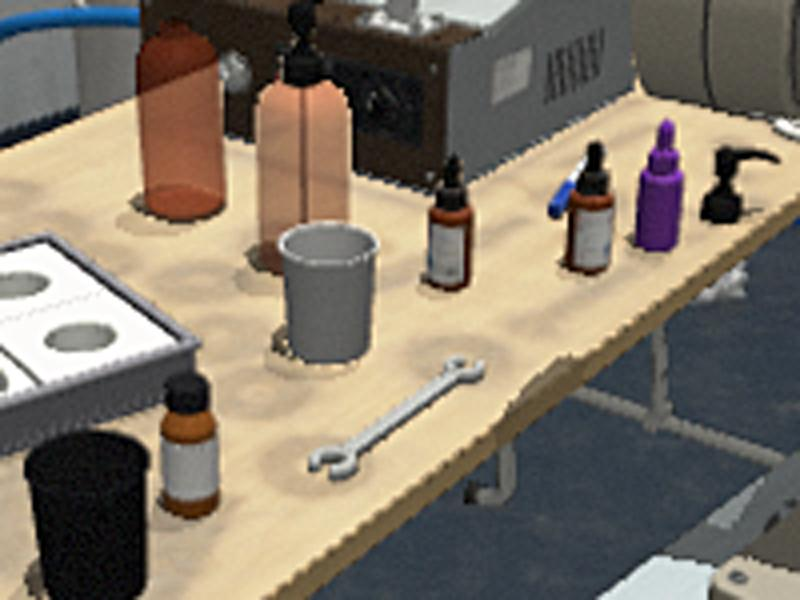

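View pics/c2.png

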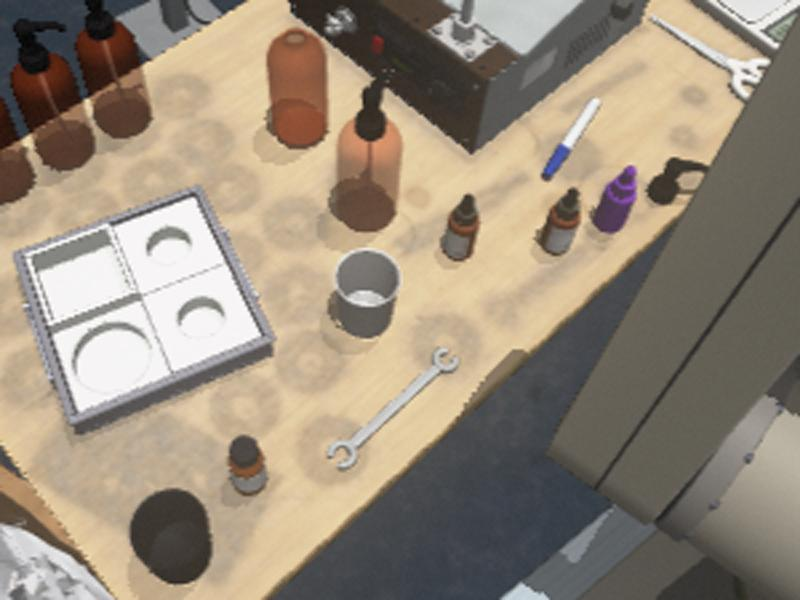

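Run:
```python
from plant import robot, imaging, models
import cv2,numpy as np
out={}
for cam in("scene","side"):
    im=imaging.read_camera(cam)
    vis=im.copy()
    for th in("pump_bottle","steel_beaker","dropper_1","screwcap_vial","open_bottle","bottle_nest","beaker_nest","vial_nest_1"):
        for i,d in enumerate(models.outline_of(cam,th)):
            m=d["pixels"]; ys,xs=np.where(m)
            print(cam,th,i,round(d["confidence"],2),np.round(d["pixel"]),m.sum(),xs.min(),xs.max(),ys.min(),ys.max())
            out[f"{cam}|{th}|{i}"]=m
            if d["confidence"]>.4:
                cs,_=cv2.findContours(m.astype(np.uint8),0,1); cv2.drawContours(vis,cs,-1,(0,255,0),1)
    cv2.imwrite(f"pics/{cam}_o.png",cv2.resize(vis,None,fx=1.5,fy=1.5))
np.savez("masks.npz",**out); print(robot.read_state()['t'])
```

```text
scene pump_bottle 0 0.77 [265. 158.] 1002 254 277 119 187
scene steel_beaker 0 0.78 [209. 247.] 1272 196 227 227 272
scene steel_beaker 1 0.65 [273. 195.] 698 260 284 175 209
scene dropper_1 0 0.79 [338. 169.] 308 332 343 155 187
scene dropper_1 1 0.63 [356. 171.] 306 348 360 150 182
scene dropper_1 2 0.62 [161. 196.] 788 139 184 186 212
scene dropper_1 3 0.53 [303. 176.] 309 297 308 159 192
scene screwcap_vial 0 0.89 [240. 233.] 495 230 244 213 249
scene open_bottle 0 0.78 [236. 148.] 975 223 246 125 174
scene open_bottle 1 0.67 [193. 190.] 472 175 215 181 201
scene bottle_nest 0 0.62 [161. 197.] 812 139 184 186 212
scene beaker_nest 0 0.84 [176. 215.] 602 155 197 204 226
scene beaker_nest 1 0.48 [197. 192.] 480 176 214 181 201
scene beaker_nest 2 0.31 [240. 230.] 441 230 244 214 248
scene vial_nest_1 0 0.95 [209. 204.] 673 187 232 193 215
scene vial_nest_1 1 0.87 [193. 190.] 479 176 215 181 200
side pump_bottle 0 0.71 [206. 230.] 1131 183 226 210 249
side pump_bottle 1 0.69 [268. 170.] 968 257 280 139 195
side steel_beaker 0 0.97 [270. 217.] 642 255 279 203 236
side steel_beaker 1 0.62 [196. 308.] 842 179 209 294 328
side dropper_1 0 0.83 [365. 184.] 244 353 368 173 196
side dropper_1 1 0.71 [306. 195.] 228 297 309 184 207
side dropper_1 2 0.62 [340. 195.] 277 332 347 181 205
side screwcap_vial 0 0.66 [223. 286.] 267 216 229 273 296
side open_bottle 0 0.66 [239. 143.] 836 231 252 121 164
side bottle_nest 0 0.81 [163. 213.] 1109 140 182 194 234
side beaker_nest 0 0.63 [172. 245.] 1121 151 193 223 263
side vial_nest_1 0 0.95 [205. 229.] 1105 183 226 210 249
side vial_nest_1 1 0.57 [192. 203.] 940 173 213 185 219
1.05
```

```bash
cat > h.py <<'E'
import cv2,numpy as np
from scipy.spatial.transform import Rotation as R
from scipy.optimize import minimize
C={'scene':dict(K=np.array([[424.13357699,0,251.28384479],[0,424.13357699,192.79628404],[0,0,1]]),position=np.array([-0.25766545,0.78614284,0.55261624]),orientation=np.array([-0.9023004,2.17895487,-1.33563186])),
'side':dict(K=np.array([[352.50766658,0,247.21725902],[0,352.50766658,193.54243976],[0,0,1]]),position=np.array([0.08623917,0.3554823,0.87826106]),orientation=np.array([-1.25420823,2.46666503,-0.74644365]))}
def proj(c,P):
    c=C[c] if isinstance(c,str) else c
    p=R.from_rotvec(c['orientation']).inv().apply(np.atleast_2d(P)-c['position'])
    q=p@c['K'].T; return q[:,:2]/q[:,2:]
def ray(c,px,z):
    c=C[c] if isinstance(c,str) else c
    d=R.from_rotvec(c['orientation']).apply(np.linalg.inv(c['K'])@[px[0],px[1],1.])
    return c['position']+d*(z-c['position'][2])/d[2]
A=np.linspace(0,2*np.pi,32,endpoint=False)
def disc(x,y,r,z): return np.c_[x+r*np.cos(A),y+r*np.sin(A),0*A+z]
S=4
def fillhull(m,pts):
    h=cv2.convexHull(np.round((pts+.5)*S).astype(np.int32)); cv2.fillConvexPoly(m,h,1)
prof={'dropper':[(0,.0165),(.058,.0165),(.062,.012),(.077,.012),(.077,.006),(.102,.006)],
'vial':[(0,.0165),(.062,.0165),(.062,.0125),(.083,.0125)],
'beaker':[(0,.0285),(.078,.0335)],
'open':[(0,.034),(.125,.034),(.142,.014),(.156,.014)],
'pump':[(0,.034),(.125,.034),(.152,.014),(.172,.014)]}
def hulls(kind,x,y,yaw=0):
    P=prof[kind]; H=[]
    cx,cy=x,y
    if kind=='pump': cx,cy=x-.004*np.sin(yaw),y+.004*np.cos(yaw)
    for (z0,r0),(z1,r1) in zip(P[:-1],P[1:]): H.append(np.r_[disc(cx,cy,r0,z0),disc(cx,cy,r1,z1)])
    if kind=='pump':
        b=np.array([(u,v,w) for u in(-.01,.01) for v in(-.038,.014) for w in(.172,.204)])
        b=R.from_euler('z',yaw).apply(b)+[x,y,0]; H.append(b)
    return H
def sil(c,kind,x,y,yaw=0):
    m=np.zeros((384*S,512*S),np.uint8)
    for h in hulls(kind,x,y,yaw): fillhull(m,proj(c,h))
    return cv2.resize(m.astype(np.float32),(512,384),interpolation=cv2.INTER_AREA)
def fit(kind,ms,x0,yaw=None):
    def cost(p):
        s=0
        for c,m in ms:
            q=sil(c,kind,p[0]/10,p[1]/10,(p[2] if len(p)>2 else 0)); m=m.astype(np.float32)
            s+=1-np.minimum(q,m).sum()/np.maximum(q,m).sum()
        return s/len(ms)
    p0=[x0[0]*10,x0[1]*10]+([] if yaw is None else [yaw])
    sx=[[0]*len(p0)]+[[.15 if j==i and i<2 else (.5 if j==i else 0) for j in range(len(p0))] for i in range(len(p0))]
    r=minimize(cost,p0,method='Nelder-Mead',options=dict(initial_simplex=np.array(p0)+sx,xatol=1e-3,fatol=1e-4))
    return np.r_[r.x[:2]/10,r.x[2:]],r.fun
E
cat > f1.py <<'E'
from h import *
M=np.load('masks.npz')
T={'pump':('pump','scene|pump_bottle|0','side|pump_bottle|1'),
'beaker':('beaker','scene|steel_beaker|1','side|steel_beaker|0'),
'blackbeaker':('beaker','scene|steel_beaker|0','side|steel_beaker|1'),
'dA':('dropper','scene|dropper_1|3','side|dropper_1|1'),
'dB':('dropper','scene|dropper_1|0','side|dropper_1|2'),
'purple':('dropper','scene|dropper_1|1','side|dropper_1|0'),
'vial':('vial','scene|screwcap_vial|0','side|screwcap_vial|0'),
'open':('open','scene|open_bottle|0','side|open_bottle|0')}
vis={c:cv2.resize(cv2.imread(f'pics/{c}0.png'),None,fx=3,fy=3,interpolation=cv2.INTER_CUBIC) for c in C}
for n,(k,*ks) in T.items():
    ms=[(q.split('|')[0],M[q]) for q in ks]
    ys,xs=np.where(ms[1][1]); x0=ray('side',(xs.mean(),ys.max()-4),0)
    best=None
    for yaw in ([None] if k!='pump' else [0,1.57,3.14,-1.57]):
        r=fit(k,ms,x0,yaw)
        if best is None or r[1]<best[1]: best=r
    each=[fit(k,[m],best[0][:2],None if k!='pump' else best[0][2])[0].round(4) for m in ms]
    print(n,best[0].round(4),round(best[1],3),each)
    for c in C:
        for h in hulls(k,*best[0]):
            cv2.polylines(vis[c],[cv2.convexHull(np.round((proj(c,h)+.5)*3-.5).astype(np.int32))],True,(0,255,0),1)
cv2.imwrite('pics/v1.png',vis['scene'][330:860,560:1200]); cv2.imwrite('pics/v2.png',vis['side'][330:920,480:1180])
E
python3 f1.py
```

```text
pump [ 0.5524 -0.0456  3.9354] 0.182 [array([ 0.5636, -0.0542,  3.9102]), array([ 0.5517, -0.0452,  3.9703])]
beaker [0.447  0.0397] 0.112 [array([0.4541, 0.0329]), array([0.4465, 0.0401])]
blackbeaker [0.3516 0.3253] 0.064 [array([0.3547, 0.3228]), array([0.3493, 0.3251])]
dA [ 0.4501 -0.0933] 0.148 [array([ 0.4548, -0.097 ]), array([ 0.4498, -0.094 ])]
dB [ 0.3931 -0.184 ] 0.135 [array([ 0.4002, -0.1936]), array([ 0.393 , -0.1839])]
purple [ 0.3796 -0.254 ] 0.145 [array([ 0.3822, -0.2569]), array([ 0.3782, -0.2536])]
vial [0.3699 0.2376] 0.079 [array([0.3726, 0.2361]), array([0.3689, 0.2374])]
open [ 0.7002 -0.056 ] 0.098 [array([ 0.7065, -0.0615]), array([ 0.6994, -0.0555])]
```

View pics/v1.png

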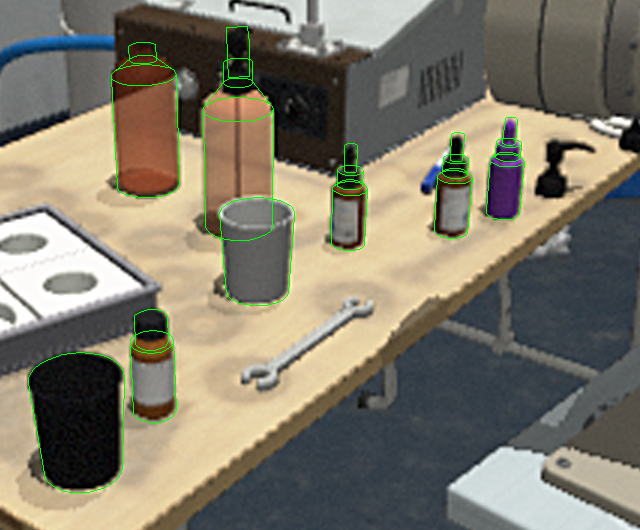

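View pics/v2.png

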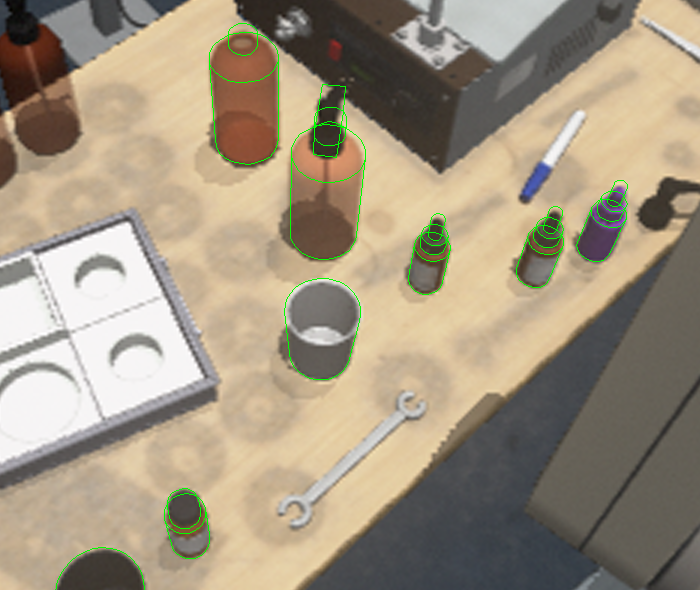

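Run:
```python
import cv2
b=cv2.imread('pics/side0.png')
cv2.imwrite('pics/t2.png',cv2.resize(b[170:280,125:245],None,fx=5,fy=5,interpolation=cv2.INTER_CUBIC))
b=cv2.imread('pics/scene0.png')
cv2.imwrite('pics/t1.png',cv2.resize(b[165:245,125:245],None,fx=6,fy=6,interpolation=cv2.INTER_CUBIC))
```

```text
(no output)
```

View pics/t2.png

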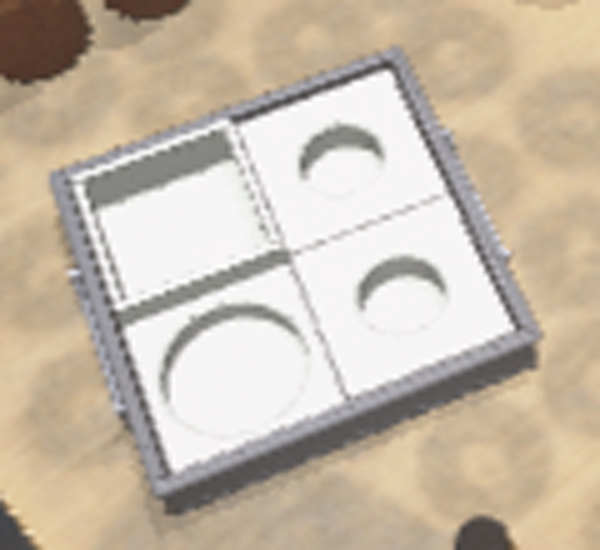

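View pics/t1.png

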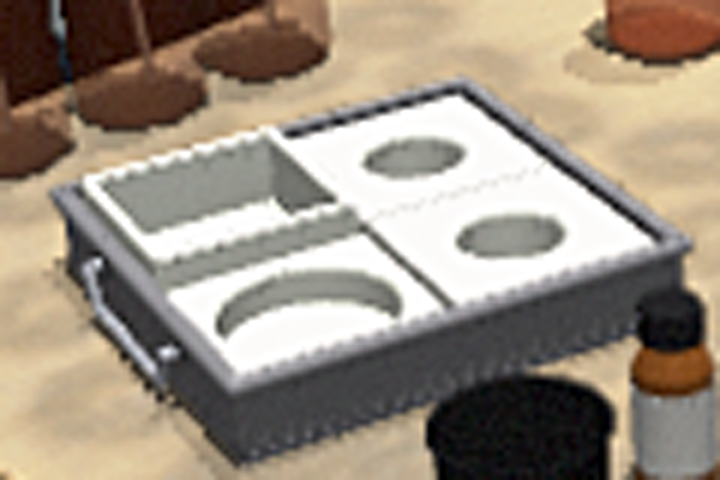

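```bash
cat > f2.py <<'E'
from h import *
from scipy.optimize import least_squares
pk={'side':np.array([(52,175),(397,48),(540,335),(160,495)])/5.-.4+[125,170],'scene':np.array([(48,190),(458,80),(692,243),(238,392)])/6.-.42+[125,165]}
def cor(p,h=.103,z=.04,o=(0,0)):
    q=np.array([(-h,h),(h,h),(h,-h),(-h,-h)])+o   # order TL,far,right,front
    c,s=np.cos(p[2]),np.sin(p[2]); return np.c_[q@np.array([[c,s],[-s,c]])+p[:2],np.full(4,z)]
best=None
for cs in (['side'],['scene'],['side','scene']):
  b=None
  for y in np.arange(0,6.3,.785):
    r=least_squares(lambda p:np.concatenate([(proj(c,cor(p))-pk[c]).ravel() for c in cs]),[.5,.25,y])
    if b is None or r.cost<b.cost:b=r
  print(cs,b.x.round(4),b.cost,b.fun.round(1))
p=b.x
c,s=np.cos(p[2]),np.sin(p[2]);Rm=np.array([[c,-s],[s,c]])
N={'bottle':(-.048,.048),'vial1':(.048,.048),'vial2':(.048,-.048),'beaker':(-.048,-.048)}
top={'bottle':.045,'vial1':.035,'vial2':.035,'beaker':.029};rad={'vial1':.024,'vial2':.024,'beaker':.039}
vis={k:cv2.resize(cv2.imread(f'pics/{k}0.png'),None,fx=5,fy=5,interpolation=cv2.INTER_CUBIC) for k in C}
for n,o in N.items():
    w=Rm@o+p[:2]; print(n,w.round(4))
    for k in C:
        L=[cor(p,.047,top[n],o)]+([disc(*w,rad[n],top[n])] if n in rad else [cor(p,.042,top[n],o)])+[cor(p)]
        for l in L: cv2.polylines(vis[k],[np.round((proj(k,l)+.5)*5-.5).astype(np.int32)],True,(0,0,255),1)
cv2.imwrite('pics/t4.png',vis['side'][850:1400,625:1225]);cv2.imwrite('pics/t3.png',vis['scene'][850:1250,625:1250])
E
python3 f2.py
```

```text
['side'] [0.5825 0.2262 4.522 ] 1.1404635078569967 [ 0.6  0.6 -0.1  0.6 -0.7 -0.1  0.3 -0.7]
['scene'] [0.5834 0.229  4.5352] 1.6702703669011003 [ 0.8  1.   0.2  0.3 -1.1 -0.3  0.2 -0.4]
['side', 'scene'] [0.5833 0.2275 4.5276] 4.345802201579042 [-0.1  0.9 -0.9  0.6 -1.2 -0.3  0.  -0.6  1.5  0.7  1.   0.2 -0.7 -0.3
  0.3 -0.7]
bottle [0.6393 0.2658]
vial1 [0.6216 0.1715]
vial2 [0.5273 0.1891]
beaker [0.5449 0.2835]
```

View pics/t4.png

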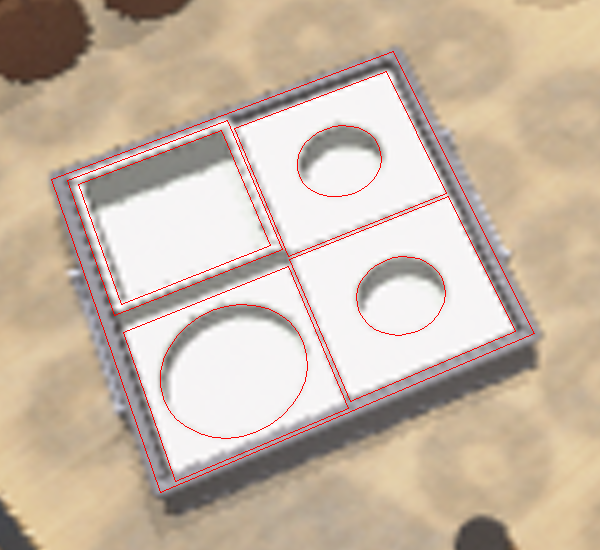

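View pics/t3.png

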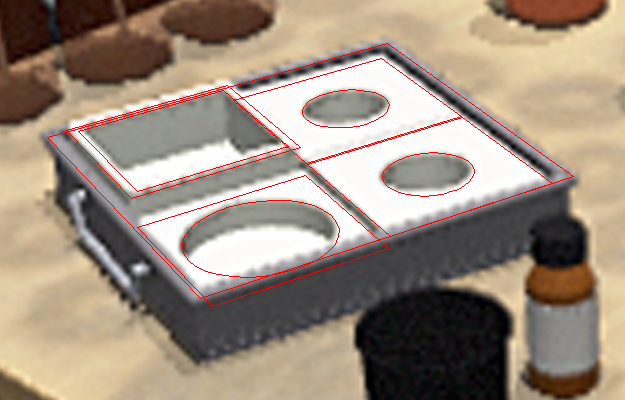

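Run:
```python
from h import *
r=R.from_rotvec([-0.35052731,2.03844265,-2.03461395]); print(r.as_matrix().round(3))
for z in (0,):
  print('box corner', ray('side',(305,159),z).round(3),ray('scene',(301,164),z).round(3))
print('box left', ray('side',(240,118),0).round(3))
for h in (.1,.15,.2): print(h,'box top corner side',ray('side',(303,130),h).round(3), ray('scene',(302,133),h).round(3))
for px in [(108,192),(133,180),(155,163),(178,152)]: print('stock base',ray('side',px,0).round(3))
for px in [(101,200),(125,190),(148,182),(168,174)]: print('stock base sc',ray('scene',px,0).round(3))
```

```text
[[-0.943 -0.     0.334]
 [-0.334  0.002 -0.943]
 [-0.    -1.    -0.002]]
box corner [ 0.569 -0.212 -0.   ] [ 0.582 -0.247  0.   ]
box left [ 0.845 -0.152  0.   ]
0.1 box top corner side [ 0.604 -0.217  0.1  ] [ 0.599 -0.267  0.1  ]
0.15 box top corner side [ 0.57  -0.181  0.15 ] [ 0.505 -0.151  0.15 ]
0.2 box top corner side [ 0.537 -0.144  0.2  ] [ 0.41  -0.035  0.2  ]
stock base [0.825 0.352 0.   ]
stock base [0.822 0.271 0.   ]
stock base [0.841 0.184 0.   ]
stock base [0.838 0.102 0.   ]
stock base sc [0.831 0.349 0.   ]
stock base sc [0.84  0.268 0.   ]
stock base sc [0.839 0.188 0.   ]
stock base sc [0.845 0.11  0.   ]
```

Request:
{"name": "carry_out", "arguments": {"motion": [-0.036, 0, -0.033, 0, 0, 0, 1, -0.036, 0, -0.033, 0, 0, 0, 1, -0.036, 0, -0.033, 0, 0, 0, 1, -0.036, 0, -0.033, 0, 0, 0, 1, -0.036, 0, -0.033, 0, 0, 0, 1], "squeeze": 15}}

```text
t: 1.55
tool_pos: [0.3149, -0.3478, 0.1976]
orientation: [-0.343, 2.044, -2.041]
force: [1.1, 0.3, 0.5]
opening: 0.0929
```

Request:
{"name": "carry_out", "arguments": {"motion": [-0.036, 0, -0.033, 0, 0, 0, 1, -0.036, 0, -0.033, 0, 0, 0, 1, -0.036, 0, -0.033, 0, 0, 0, 1, -0.036, 0, -0.033, 0, 0, 0, 1, -0.036, 0, -0.033, 0, 0, 0, 1]}}

```text
t: 2.05
tool_pos: [0.4331, -0.1272, 0.1992]
orientation: [-0.336, 2.04, -2.044]
force: [1.2, -0.2, 0.1]
opening: 0.0928
```

```bash
cat > d.py <<'E'
import sys
from plant import robot
from h import *
def show(tg=None,yaw=None):
    s=robot.read_state(); r=R.from_rotvec(s['orientation']); M=r.as_matrix(); th=np.arctan2(M[1,2],M[0,2])
    print('t',round(s['t'],2),'pos',s['tool_pos'].round(4),'yaw',np.degrees(th).round(1),'tilt',M[2].round(3),'q',s['q'].round(2),'F',s['force'].round(1),'op',round(s['opening'],4))
    if tg is not None:
        d=np.array(tg)-s['tool_pos']; print(' tool shift now',r.inv().apply(d).round(4),'norm',np.linalg.norm(d).round(3))
        if yaw is not None:
            k=(yaw-np.degrees(th)+180)%360-180; print(' turn about y',round(-k,1))
            dh=np.linalg.norm(d)
            a=np.radians(yaw); print(' shift in final frame',np.round([d[0]*np.sin(a)-d[1]*np.cos(a),-d[2],d[0]*np.cos(a)+d[1]*np.sin(a)],4))
if __name__=='__main__':
    a=[float(v) for v in sys.argv[1:]]
    show(a[:3] if len(a)>=3 else None,a[3] if len(a)>3 else None)
E
python3 d.py .45 -.093 .2 -65
python3 - <<'E'
from plant import robot, imaging
import cv2,pickle
c=imaging.camera_model('wrist');im=imaging.read_camera('wrist');cv2.imwrite('pics/w1.png',im);pickle.dump(c,open('w1.pkl','wb'))
from h import *
print(c['position'],R.from_rotvec(c['orientation']).as_matrix().round(3))
E
```

```text
t 2.05 pos [ 0.4331 -0.1272  0.1992] yaw -71.1 tilt [-0.003 -1.     0.002] q [-0.4  -0.29  1.89 -0.    1.54  0.84] F [ 1.2 -0.2  0.1] op 0.0928
 tool shift now [-0.0271 -0.0008 -0.0269] norm 0.038
 turn about y -6.1
 shift in final frame [-0.0298 -0.0008 -0.0239]
[ 0.50186989 -0.1030342   0.38319736] [[ 0.323 -0.914 -0.247]
 [-0.946 -0.311 -0.087]
 [ 0.002  0.262 -0.965]]
```

View pics/w1.png

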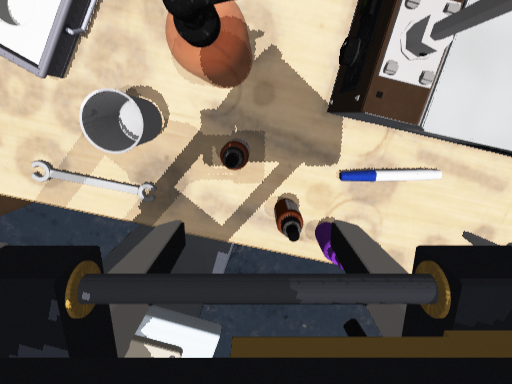

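```bash
cat > ov.py <<'E'
import sys,pickle
from h import *
n=sys.argv[1]; c=pickle.load(open(n+'.pkl','rb')); im=cv2.resize(cv2.imread(f'pics/{n}.png'),None,fx=1.5,fy=1.5,interpolation=cv2.INTER_CUBIC)
O=eval(sys.argv[2])
for k,*a in O:
    for h in hulls(k,*a): cv2.polylines(im,[cv2.convexHull(np.round((proj(c,h)+.5)*1.5-.5).astype(np.int32))],True,(0,255,0),1)
cv2.imwrite(f'pics/{n}_ov.png',im)
E
python3 ov.py w1 "[('pump',.5524,-.0456,3.9354),('beaker',.447,.0397),('dropper',.4501,-.0933),('dropper',.3931,-.184)]"
```

```text
(no output)
```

View pics/w1_ov.png

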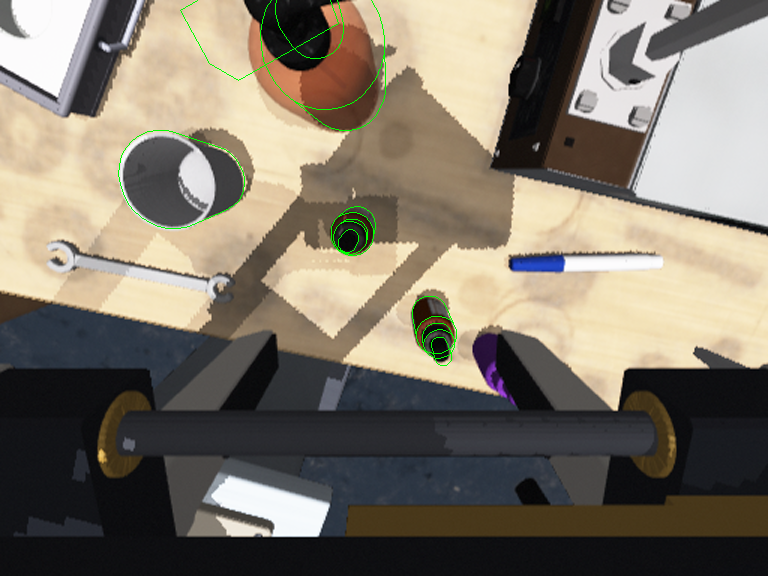

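Request:
{"name": "carry_out", "arguments": {"motion": [-0.027, 0, -0.027, 0, 0, 0, 1, 0, 0.03, 0, 0, 0, 0, 1, 0, 0.035, 0, 0, 0, 0, 1, 0, 0.035, 0, 0, 0, 0, 1, 0, 0, 0, 0, 0, 0, 1]}}

```text
t: 2.6
tool_pos: [0.4572, -0.0804, 0.0995]
orientation: [-0.342, 2.028, -2.03]
force: [-0.5, 0.7, -0.1]
opening: 0.0932
```

```bash
python3 d.py .4495 -.093 .055 -71
```

```text
t 2.6 pos [ 0.4572 -0.0804  0.0995] yaw -70.2 tilt [-0.012 -1.     0.003] q [-0.29 -0.19  1.99  0.    1.33  0.94] F [-0.5  0.7 -0.1] op 0.0932
 tool shift now [0.012  0.0444 0.0091] norm 0.047
 turn about y 0.8
 shift in final frame [0.0114 0.0445 0.0094]
```

Request:
{"name": "carry_out", "arguments": {"motion": [0.012, 0, 0.009, 0, 0, 0, 1, 0, 0.02, 0, 0, 0, 0, 1, 0, 0.022, 0, 0, 0, 0, 1, 0, 0, 0, 0, 0, 0, 1, 0, 0, 0, 0, 0, 0, 1]}}

```text
t: 3.1
tool_pos: [0.4525, -0.0959, 0.0646]
orientation: [-0.335, 2.023, -2.031]
force: [-0.2, 0.2, 0.3]
opening: 0.0932
```

```bash
python3 d.py .4495 -.093 .055 -71
```

```text
t 3.1 pos [ 0.4525 -0.0959  0.0646] yaw -70.3 tilt [-0.016 -1.     0.007] q [-0.32 -0.16  2.03  0.01  1.25  0.9 ] F [-0.2  0.2  0.3] op 0.0932
 tool shift now [ 0.002   0.0095 -0.0038] norm 0.01
 turn about y 0.7
 shift in final frame [ 0.0019  0.0096 -0.0037]
```

Request:
{"name": "carry_out", "arguments": {"motion": [0.002, 0.01, -0.004, 0, 0, -0.9, 1, 0, 0, 0, 0, 0, 0, -1, 0, 0, 0, 0, 0, 0, -1, 0, 0, 0, 0, 0, 0, -1, 0, 0, 0, 0, 0, 0, -1]}}

```text
t: 3.6
tool_pos: [0.4523, -0.0934, 0.0588]
orientation: [-0.348, 2.021, -2.042]
force: [0.4, 0.7, 0.1]
opening: 0.0655
```

```bash
python3 d.py .4495 -.093 .055 -71
```

```text
t 3.6 pos [ 0.4523 -0.0934  0.0588] yaw -70.2 tilt [-0.004 -1.     0.011] q [-0.31 -0.14  2.03 -0.01  1.25  0.92] F [0.4 0.7 0.1] op 0.0655
 tool shift now [ 0.0025  0.0038 -0.0014] norm 0.005
 turn about y 0.8
 shift in final frame [ 0.0025  0.0038 -0.0013]
```

Request:
{"name": "carry_out", "arguments": {"motion": [0.002, 0.003, 0, -0.6, 0, 0, -1, 0, 0, 0, 0, 0, 0, -1, 0, 0, 0, 0, 0, 0, -1, 0, 0, 0, 0, 0, 0, -1, 0, 0, 0, 0, 0, 0, -1]}}

```text
t: 4.1
tool_pos: [0.4503, -0.0943, 0.0557]
orientation: [-0.349, 2.034, -2.031]
force: [0.4, 0.3, -0.4]
opening: 0.0259
```

Request:
{"name": "carry_out", "arguments": {"motion": [0, 0, 0, 0, 0, 0, -1, 0, 0, 0, 0, 0, 0, -1, 0, 0, 0, 0, 0, 0, -1, 0, 0, 0, 0, 0, 0, -1, 0, 0, 0, 0, 0, 0, -1]}}

```text
t: 4.6
tool_pos: [0.4503, -0.0942, 0.0557]
orientation: [-0.349, 2.034, -2.031]
force: [-0.3, 1.0, 0.3]
opening: 0.0221
```

```bash
python3 d.py .5273 .1891 .18 -71
```

```text
t 4.6 pos [ 0.4503 -0.0942  0.0557] yaw -70.2 tilt [-0.004 -1.    -0.001] q [-0.32 -0.14  2.03  0.    1.25  0.9 ] F [-0.3  1.   0.3] op 0.0221
 tool shift now [-0.1688 -0.1234 -0.2407] norm 0.319
 turn about y 0.8
 shift in final frame [-0.1651 -0.1243 -0.2428]
```

```bash
cat > look.py <<'E'
import sys,pickle,cv2
from plant import robot, imaging
n,cam=sys.argv[1:3]
c=imaging.camera_model(cam);im=imaging.read_camera(cam);cv2.imwrite(f'pics/{n}.png',im);pickle.dump(c,open(n+'.pkl','wb'))
if len(sys.argv)>3:
    x0,y0,x1,y1=map(int,sys.argv[3:7]); f=min(800/(x1-x0),600/(y1-y0)); cv2.imwrite(f'pics/{n}_c.png',cv2.resize(im[y0:y1,x0:x1],None,fx=f,fy=f,interpolation=cv2.INTER_CUBIC))
E
python3 look.py a1 wrist; python3 look.py a2 scene 230 90 390 210; python3 d.py
```

```text
t 4.7 pos [ 0.4503 -0.0943  0.0557] yaw -70.2 tilt [-0.004 -1.    -0.001] q [-0.32 -0.14  2.03  0.    1.25  0.9 ] F [-0.3  0.5 -0.1] op 0.0223
```

View pics/a1.png

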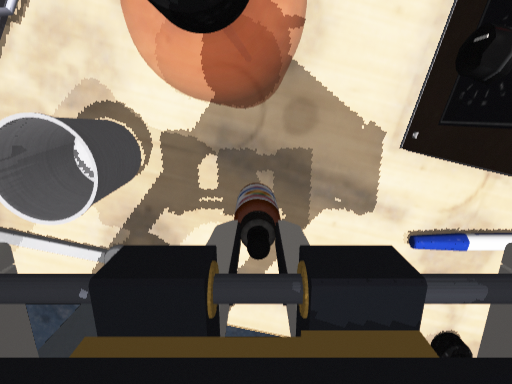

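View pics/a2_c.png

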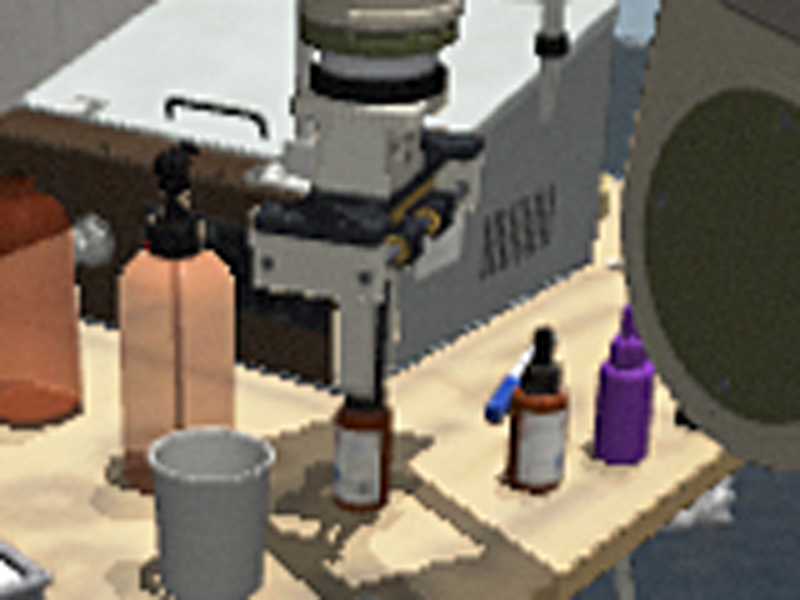

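Run:
```python
from plant import robot
import pickle
from h import *
print([a for a in dir(robot) if a[0]!='_'],getattr(robot,'tips_ahead',None))
for z in (0,.036,.0557,.08): print(z,proj('scene',[.4503,-.0943,z]).round(1),proj(pickle.load(open('a1.pkl','rb')),[.4503,-.0943,z]).round(1))
```

```text
['IKError', 'close_job', 'read_state', 'tips_ahead'] 0.019
0 [[302.4 190.3]] [[257.9 199.7]]
0.036 [[302.7 179.2]] [[258.  213.3]]
0.0557 [[303. 173.]] [[258.  222.8]]
0.08 [[303.2 165.2]] [[258.  237.4]]
```

```bash
python3 - <<'E'
import pickle
from h import *
c=pickle.load(open('w1.pkl','rb'))
M=R.from_rotvec([-0.336,2.04,-2.044]).as_matrix(); t=np.array([.4331,-.1272,.1992])
for a in (-.02,-.01,0,.01,.019,.03):
  for x in (-.0075,.0075):
    print(a,x,proj(c,[t+M@[x,a,-.0465],t+M@[x,a,.0465]]).round(0).tolist())
c=pickle.load(open('a1.pkl','rb'));M=R.from_rotvec([-0.349,2.034,-2.031]).as_matrix(); t=np.array([.4503,-.0943,.0557])
for a in (-.02,-.01,0,.01,.019):print(a,proj(c,[t+M@[-.0075,a,-.012],t+M@[-.0075,a,.012]]).round(0).tolist())
E
python3 - <<'E'
import cv2
a=cv2.imread('pics/w1.png');b=cv2.imread('pics/a1.png')
cv2.imwrite('pics/z1.png',cv2.resize(b[170:310,160:350],None,fx=4,fy=4,interpolation=cv2.INTER_CUBIC))
E
```

```text
-0.02 -0.0075 [[183.0, 224.0], [333.0, 223.0]]
-0.02 0.0075 [[185.0, 246.0], [331.0, 246.0]]
-0.01 -0.0075 [[187.0, 218.0], [329.0, 218.0]]
-0.01 0.0075 [[188.0, 239.0], [327.0, 239.0]]
0 -0.0075 [[190.0, 213.0], [325.0, 213.0]]
0 0.0075 [[192.0, 233.0], [324.0, 233.0]]
0.01 -0.0075 [[194.0, 208.0], [322.0, 208.0]]
0.01 0.0075 [[195.0, 227.0], [321.0, 227.0]]
0.019 -0.0075 [[196.0, 204.0], [319.0, 204.0]]
0.019 0.0075 [[197.0, 223.0], [318.0, 223.0]]
0.03 -0.0075 [[199.0, 200.0], [316.0, 200.0]]
0.03 0.0075 [[200.0, 218.0], [315.0, 218.0]]
-0.02 [[239.0, 224.0], [277.0, 224.0]]
-0.01 [[240.0, 218.0], [276.0, 218.0]]
0 [[241.0, 213.0], [275.0, 213.0]]
0.01 [[241.0, 208.0], [275.0, 208.0]]
0.019 [[242.0, 204.0], [274.0, 204.0]]
```

View pics/z1.png

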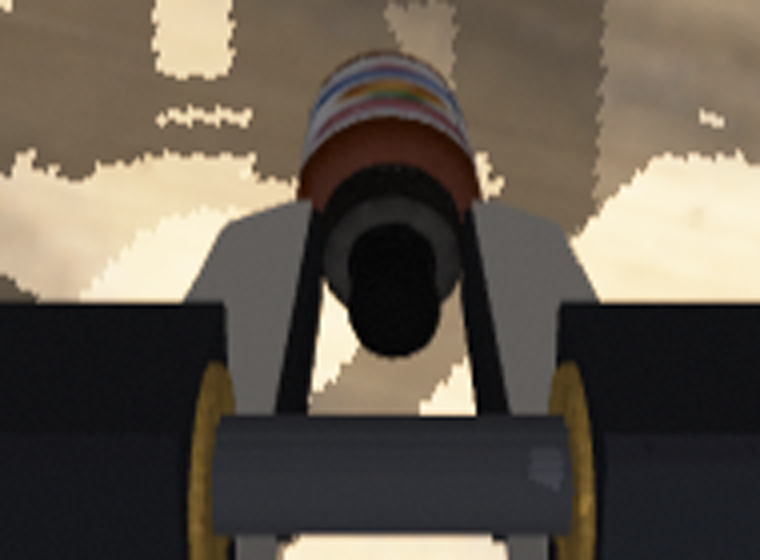

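```bash
python3 - <<'E'
from h import *
M=R.from_rotvec([-0.349,2.034,-2.031]).as_matrix(); t=np.array([.4503,-.0943,.0557])
for a in (-.03,-.02,-.01,0,.01,.019):
    print(a,(t+M@[0,a,0])[2].round(3),proj('scene',[t+M@[x,a,z] for z in(-.012,-.0295) for x in (-.0075,.0075)]).round(0).tolist())
E
python3 - <<'E'
import cv2
a=cv2.imread('pics/a2.png')
cv2.imwrite('pics/z2.png',cv2.resize(a[120:195,270:350],None,fx=8,fy=8,interpolation=cv2.INTER_CUBIC))
E
```

```text
-0.03 0.086 [[299.0, 164.0], [304.0, 165.0], [297.0, 167.0], [302.0, 168.0]]
-0.02 0.076 [[299.0, 168.0], [304.0, 169.0], [297.0, 170.0], [302.0, 171.0]]
-0.01 0.066 [[299.0, 171.0], [304.0, 172.0], [297.0, 173.0], [302.0, 174.0]]
0 0.056 [[299.0, 174.0], [304.0, 175.0], [297.0, 176.0], [302.0, 177.0]]
0.01 0.046 [[299.0, 177.0], [304.0, 178.0], [297.0, 180.0], [302.0, 181.0]]
0.019 0.037 [[299.0, 180.0], [304.0, 181.0], [297.0, 183.0], [302.0, 183.0]]
```

View pics/z2.png

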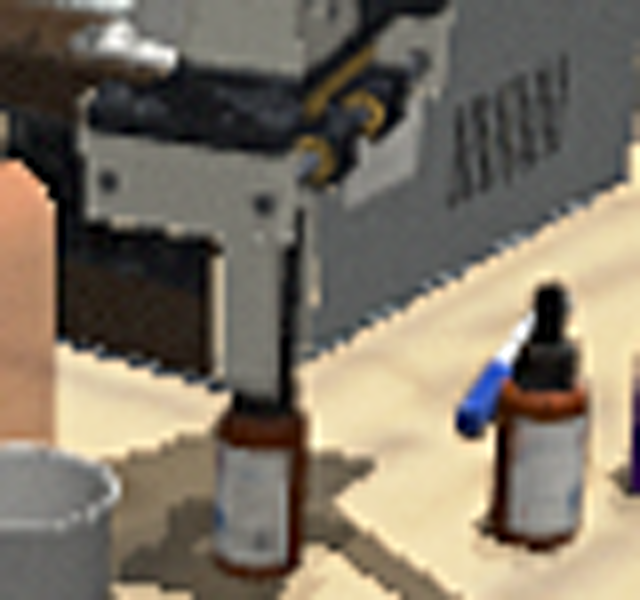

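Request:
{"name": "carry_out", "arguments": {"motion": [0, 0, 0, 0, 0, 0, 1, 0, 0, 0, 0, 0, 0, 1, 0, 0, 0, 0, 0, 0, 1, 0, 0, 0, 0, 0, 0, 1, 0, 0.005, 0, 0, 0, 0, 1]}}

```text
t: 5.2
tool_pos: [0.451, -0.0944, 0.0512]
orientation: [-0.348, 2.033, -2.031]
force: [0.5, -0.3, 0.7]
opening: 0.0578
```

Request:
{"name": "carry_out", "arguments": {"motion": [0, 0.01, 0, 0, 0, 0, 0.3, 0, 0.01, 0, 0, 0, 0, 0.3, 0, 0.005, 0, 0, 0, 0, 0.3, 0, 0.001, 0, 0, 0, 0, 0.3, 0, 0, 0, 0, 0, 0, 0.3]}}

```text
t: 5.7
tool_pos: [0.4494, -0.0938, 0.0207]
orientation: [-0.352, 2.036, -2.031]
force: [-1.1, 0.1, -0.1]
opening: 0.0602
```

```bash
python3 d.py .4495 -.0935 .025 -71; python3 look.py a3 scene 230 90 390 210
```

```text
t 5.7 pos [ 0.4494 -0.0938  0.0207] yaw -70.2 tilt [-0.003 -1.    -0.002] q [-0.32 -0.09  2.05  0.    1.18  0.9 ] F [-1.1  0.1 -0.1] op 0.0602
 tool shift now [-0.0002 -0.0043 -0.0003] norm 0.004
 turn about y 0.8
 shift in final frame [-0.0002 -0.0043 -0.0003]
```

View pics/a3_c.png

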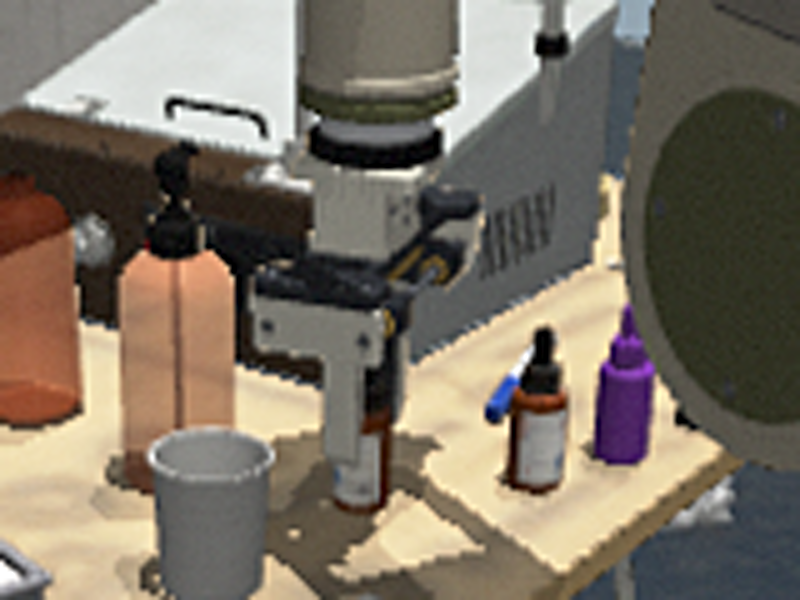

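Request:
{"name": "carry_out", "arguments": {"motion": [0, -0.002, 0, 0, 0, 0, -1, 0, 0, 0, 0, 0, 0, -1, 0, 0, 0, 0, 0, 0, -1, 0, 0, 0, 0, 0, 0, -1, 0, 0, 0, 0, 0, 0, -1]}}

```text
t: 6.25
tool_pos: [0.4505, -0.0942, 0.0243]
orientation: [-0.349, 2.033, -2.031]
force: [-0.4, -0.6, 0.1]
opening: 0.0317
```

Request:
{"name": "carry_out", "arguments": {"motion": [0, 0, 0, 0, 0, 0, -1, 0, 0, 0, 0, 0, 0, -1, 0, -0.005, 0, 0, 0, 0, -1, 0, -0.02, 0, 0, 0, 0, -1, 0, -0.03, 0, 0, 0, 0, -1]}}

```text
t: 6.75
tool_pos: [0.4462, -0.093, 0.0764]
orientation: [-0.358, 2.042, -2.03]
force: [0.6, 0.3, 0.0]
opening: 0.0319
```

```bash
python3 d.py .5273 .1891 .15 -71; python3 look.py a4 scene 230 90 390 210
```

```text
t 6.75 pos [ 0.4462 -0.093   0.0764] yaw -70.2 tilt [ 0.003 -1.    -0.006] q [-0.32 -0.17  2.01  0.    1.3   0.9 ] F [0.6 0.3 0. ] op 0.0319
 tool shift now [-0.1715 -0.0726 -0.2385] norm 0.303
 turn about y 0.8
 shift in final frame [-0.1685 -0.0736 -0.2403]
```

View pics/a4_c.png

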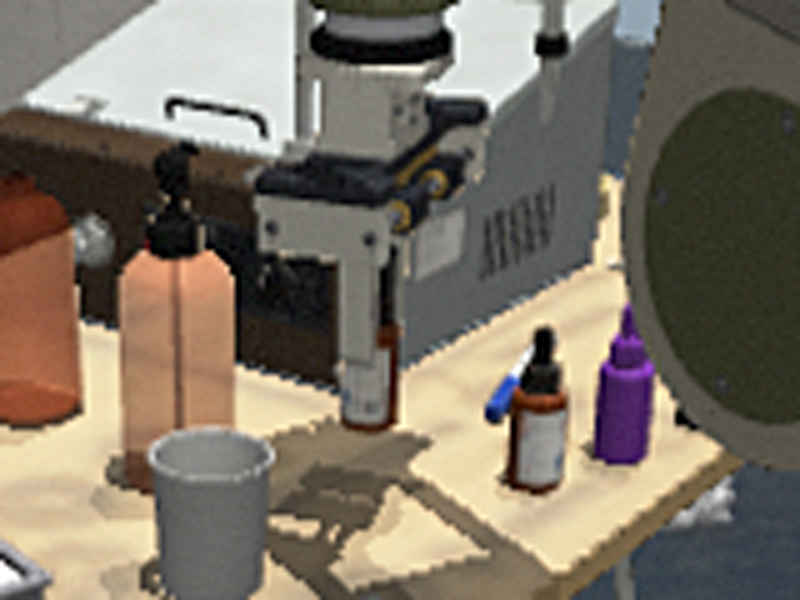

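Request:
{"name": "carry_out", "arguments": {"motion": [0, -0.04, 0, 0, 0, 0, -1, 0, -0.04, 0, 0, 0, 0, -1, -0.028, 0, -0.04, 0, 0, 0, -1, -0.028, 0, -0.04, 0, 0, 0, -1, -0.028, 0, -0.04, 0, 0, 0, -1]}}

```text
t: 7.3
tool_pos: [0.4912, 0.0442, 0.1718]
orientation: [-0.33, 2.035, -2.039]
force: [1.2, -0.8, -1.5]
opening: 0.0313
```

Request:
{"name": "carry_out", "arguments": {"motion": [-0.028, 0, -0.04, 0, 0, 0, -1, -0.028, 0, -0.035, 0, 0, 0, -1, -0.01, 0, -0.015, 0, 0, 0, -1, 0, 0, -0.005, 0, 0, 0, -1, 0, 0, 0, 0, 0, 0, -1]}}

```text
t: 7.8
tool_pos: [0.5242, 0.166, 0.1744]
orientation: [-0.331, 2.031, -2.032]
force: [0.4, 0.2, -2.1]
opening: 0.0317
```

```bash
python3 d.py .5273 .1891 .15 -71; python3 look.py a5 wrist
```

```text
t 7.8 pos [0.5242 0.166  0.1744] yaw -70.6 tilt [-0.015 -1.     0.003] q [ 0.21 -0.01  1.68 -0.    1.46  1.45] F [ 0.4  0.2 -2.1] op 0.0317
 tool shift now [-0.0102  0.0245 -0.0209] norm 0.034
 turn about y 0.4
 shift in final frame [-0.0105  0.0244 -0.0209]
```

View pics/a5.png

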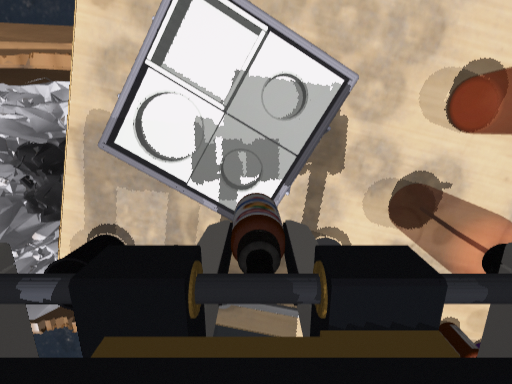

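```bash
cat > ovt.py <<'E'
import sys,pickle
from h import *
n=sys.argv[1]; c=pickle.load(open(n+'.pkl','rb')); im=cv2.resize(cv2.imread(f'pics/{n}.png'),None,fx=1.5,fy=1.5,interpolation=cv2.INTER_CUBIC)
p=np.array([float(v) for v in sys.argv[2:5]])
cc,s=np.cos(p[2]),np.sin(p[2]);Rm=np.array([[cc,-s],[s,cc]])
N={'bottle':(-.048,.048),'vial1':(.048,.048),'vial2':(.048,-.048),'beaker':(-.048,-.048)}
top={'bottle':.045,'vial1':.035,'vial2':.035,'beaker':.029};rad={'vial1':.024,'vial2':.024,'beaker':.039}
def sq(h,z,o=(0,0)):
    q=(np.array([(-h,h),(h,h),(h,-h),(-h,-h)])+o)@Rm.T+p[:2]; return np.c_[q,np.full(4,z)]
for k,o in N.items():
    w=Rm@o+p[:2]
    L=[sq(.047,top[k],o),sq(.103,.04)]+([disc(*w,rad[k],top[k])] if k in rad else [sq(.042,.045,o)])
    for l in L: cv2.polylines(im,[np.round((proj(c,l)+.5)*1.5-.5).astype(np.int32)],True,(0,0,255),1)
cv2.imwrite(f'pics/{n}_ov.png',im)
E
python3 ovt.py a5 .5833 .2275 4.5276
```

```text
(no output)
```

View pics/a5_ov.png

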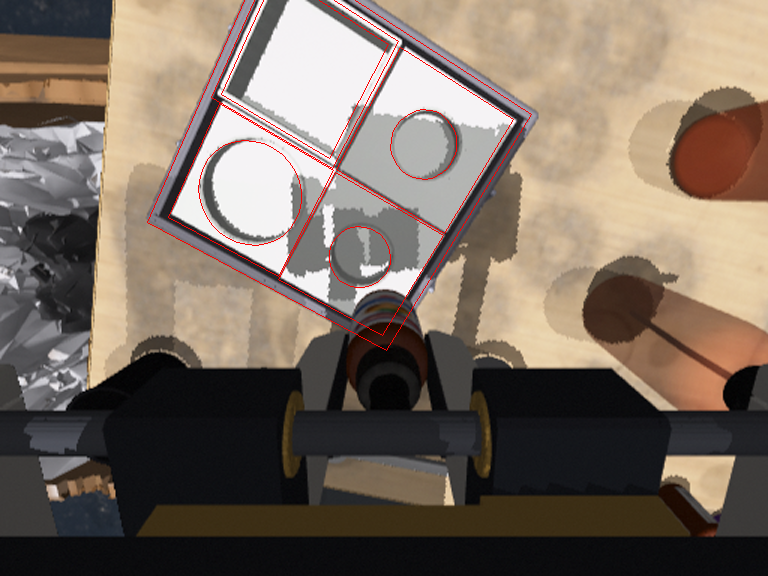

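Request:
{"name": "carry_out", "arguments": {"motion": [-0.01, 0, -0.02, 0, 0, -0.8, -1, 0, 0.03, 0, 0, 0, 0, -1, 0, 0.03, 0, 0, 0, 0, -1, 0, 0.015, 0, 0, 0, 0, -1, 0, 0, 0, 0, 0, 0, -1]}}

```text
t: 8.35
tool_pos: [0.5287, 0.181, 0.0998]
orientation: [-0.335, 2.035, -2.046]
force: [-0.6, 0.1, -1.4]
opening: 0.0317
```

```bash
python3 d.py .527 .188 .036 -71
```

```text
t 8.35 pos [0.5287 0.181  0.0998] yaw -71.1 tilt [-0.004 -1.     0.006] q [ 0.24  0.09  1.72 -0.01  1.33  1.48] F [-0.6  0.1 -1.4] op 0.0317
 tool shift now [-0.0004  0.0638 -0.0075] norm 0.064
 turn about y -0.1
 shift in final frame [-0.0007  0.0638 -0.0072]
```

Request:
{"name": "carry_out", "arguments": {"motion": [0, 0, -0.008, 0, 0, 0, -1, 0, 0.02, 0, 0, 0, 0, -1, 0, 0.015, 0, 0, 0, 0, -1, 0, 0, 0, 0, 0, 0, -1, 0, 0, 0, 0, 0, 0, -1]}}

```text
t: 8.85
tool_pos: [0.5294, 0.1886, 0.0699]
orientation: [-0.324, 2.035, -2.044]
force: [0.1, -0.5, -0.1]
opening: 0.0316
```

```bash
python3 d.py .527 .188 .036 -71;python3 look.py a6 side 130 170 260 270
```

```text
t 8.85 pos [0.5294 0.1886 0.0699] yaw -71.3 tilt [-0.011 -1.     0.006] q [ 0.25  0.12  1.75 -0.01  1.27  1.5 ] F [ 0.1 -0.5 -0.1] op 0.0316
 tool shift now [ 0.0029  0.0339 -0.0004] norm 0.034
 turn about y -0.3
 shift in final frame [ 0.0025  0.0339 -0.0002]
```

View pics/a6_c.png

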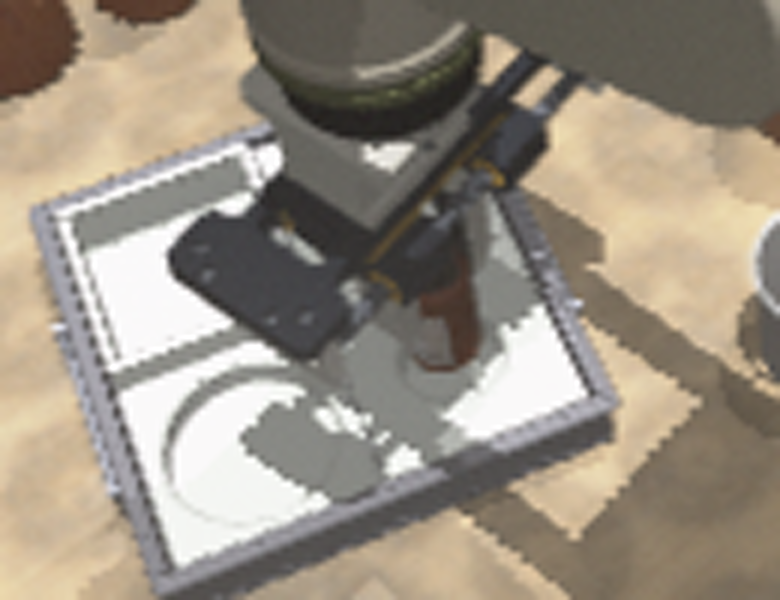

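Request:
{"name": "carry_out", "arguments": {"motion": [0.0025, 0.01, 0, -0.3, 0, -0.6, -1, 0, 0.012, 0, 0, 0, 0, -1, 0, 0.008, 0, 0, 0, 0, -1, 0, 0.002, 0, 0, 0, 0, -1, 0, 0, 0, 0, 0, 0, -1]}}

```text
t: 9.4
tool_pos: [0.528, 0.188, 0.0367]
orientation: [-0.335, 2.043, -2.044]
force: [0.3, 0.1, -0.6]
opening: 0.0318
```

```bash
python3 d.py .527 .188 .0345 -71
```

```text
t 9.4 pos [0.528  0.188  0.0367] yaw -71.3 tilt [-0.002 -1.     0.001] q [ 0.25  0.16  1.76 -0.    1.21  1.5 ] F [ 0.3  0.1 -0.6] op 0.0318
 tool shift now [ 0.001   0.0022 -0.0004] norm 0.002
 turn about y -0.3
 shift in final frame [ 0.001   0.0022 -0.0004]
```

Lower the last 2 mm, then open only partly.

Request:
{"name": "carry_out", "arguments": {"motion": [0, 0.003, 0, 0, 0, 0, -1, 0, 0.001, 0, 0, 0, 0, -1, 0, 0, 0, 0, 0, 0, -1, 0, 0, 0, 0, 0, 0, 0.2, 0, 0, 0, 0, 0, 0, 0.2]}}

```text
t: 9.9
tool_pos: [0.5298, 0.1891, 0.0348]
orientation: [-0.331, 2.043, -2.041]
force: [-0.2, -0.5, 0.4]
opening: 0.0431
```

Request:
{"name": "carry_out", "arguments": {"motion": [0, 0, 0, 0, 0, 0, 0.2, 0, 0, 0, 0, 0, 0, 0.2, 0, -0.01, 0, 0, 0, 0, 0.2, 0, -0.03, 0, 0, 0, 0, 0.2, 0, -0.04, 0, 0, 0, 0, 0.2]}}

```text
t: 10.4
tool_pos: [0.5242, 0.1874, 0.1107]
orientation: [-0.345, 2.047, -2.048]
force: [0.6, 0.1, -0.4]
opening: 0.0559
```

Request:
{"name": "carry_out", "arguments": {"motion": [0, -0.03, 0, 0, 0, 0, 0.2, 0, -0.03, 0, 0, 0, 0, 0.2, 0, 0, 0, 0, 0, 0, 0.2, 0.02, 0, 0.045, 0, 0, 0, 0.2, 0.02, 0, 0.045, 0, 0, 0, 0.2]}}

```text
t: 10.9
tool_pos: [0.5197, 0.0935, 0.1843]
orientation: [-0.336, 2.038, -2.034]
force: [0.2, -0.2, 0.2]
opening: 0.0557
```

```bash
python3 d.py .3931 -.184 .16 -11;python3 look.py a7 side 130 170 260 270
```

```text
t 10.9 pos [0.5197 0.0935 0.1843] yaw -70.8 tilt [-0.008 -1.    -0.001] q [ 0.08 -0.07  1.72  0.    1.48  1.31] F [ 0.2 -0.2  0.2] op 0.0557
 tool shift now [0.211  0.0224 0.2204] norm 0.306
 turn about y -59.8
 shift in final frame [ 0.2965  0.0243 -0.0713]
```

View pics/a7_c.png

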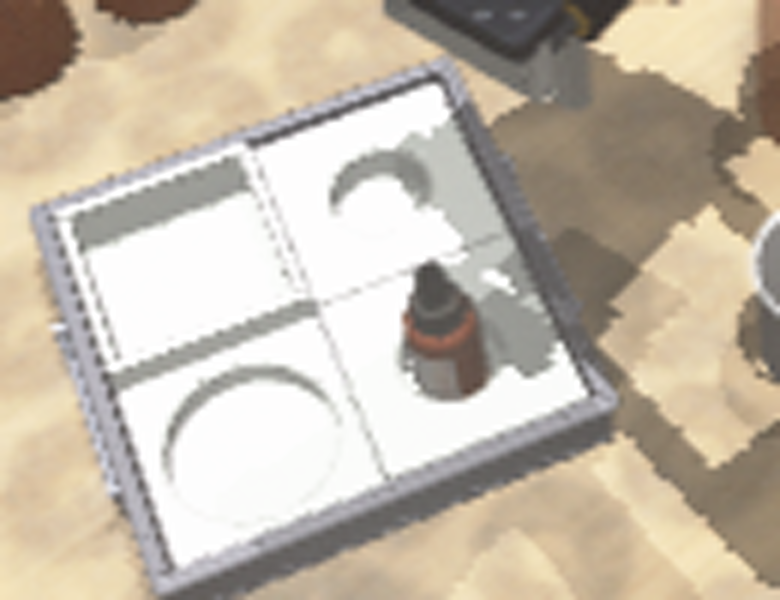

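Request:
{"name": "carry_out", "arguments": {"motion": [0.042, -0.005, 0.02, 0, 0, 0, 0.3, 0.042, 0, 0.025, 0, 0, 0, 0.3, 0.037, 0, 0.033, 0, 0, 0, 0.3, 0.035, 0, 0.035, 0, 0, 0, 0.3, 0.035, 0, 0.035, 0, 0, 0, 0.3]}}

```text
t: 11.45
tool_pos: [0.3842, -0.1158, 0.1856]
orientation: [-0.342, 2.038, -2.04]
force: [0.5, -1.1, -0.3]
opening: 0.0605
```

Request:
{"name": "carry_out", "arguments": {"motion": [0, 0, 0.02, 0, -8.5, 0, 0.3, 0, 0, 0, 0, -8.5, 0, 0.3, 0, 0, 0, 0, -8.5, 0, 0.3, 0, 0, 0, 0, -8.5, 0, 0.3, 0, 0, 0, 0, -8.5, 0, 0.3]}}

```text
t: 11.95
tool_pos: [0.3866, -0.1418, 0.1861]
orientation: [-0.937, 1.554, -1.561]
force: [-0.0, 0.2, -0.2]
opening: 0.0606
```

```bash
python3 d.py .3931 -.184 .16 -11
```

```text
t 11.95 pos [ 0.3866 -0.1418  0.1861] yaw -27.9 tilt [ 0.001 -1.     0.004] q [-0.48 -0.4   2.   -0.    1.54  0.01] F [-0.   0.2 -0.2] op 0.0606
 tool shift now [0.0342 0.0263 0.0254] norm 0.05
 turn about y -16.9
 shift in final frame [0.0402 0.0261 0.0145]
```

Request:
{"name": "carry_out", "arguments": {"motion": [0, 0, 0, 0, -8, 0, 0.3, 0, 0, 0, 0, -3, 0, 0.3, 0.03, 0.01, 0.01, 0, 0, 0, 0.3, 0.008, 0.02, 0.004, 0, 0, 0, 0.3, 0, 0, 0, 0, 0, 0, 0.3]}}

```text
t: 12.45
tool_pos: [0.3893, -0.183, 0.1563]
orientation: [-1.062, 1.408, -1.416]
force: [-1.1, -0.0, -0.4]
opening: 0.0605
```

```bash
python3 look.py b1 wrist;  python3 d.py .3931 -.184 .025 -11; python3 ov.py b1 "[('dropper',.3931,-.184)]"
```

```text
t 12.5 pos [ 0.39   -0.183   0.1579] yaw -16.0 tilt [ 0.002 -1.     0.007] q [-0.56 -0.33  2.   -0.    1.47 -0.28] F [-0.5  0.2  0.7] op 0.0603
 tool shift now [-0.0003  0.1329  0.0024] norm 0.133
 turn about y -5.0
 shift in final frame [0.0003 0.1329 0.0033]
```

View pics/b1_ov.png

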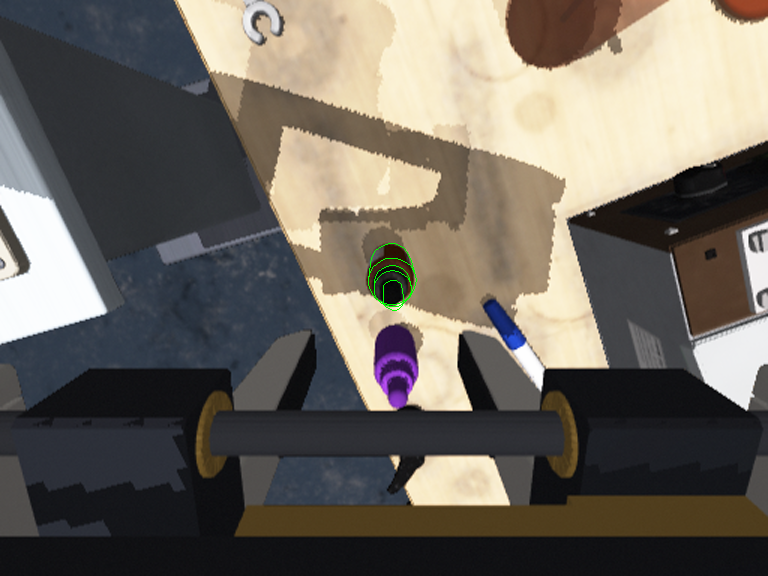

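Request:
{"name": "carry_out", "arguments": {"motion": [0, 0.03, 0.0025, 0, 0, 0, 0.3, 0, 0.04, 0, 0, 0, 0, 0.3, 0, 0.03, 0, 0, 0, 0, 0.3, 0, 0.01, 0, 0, 0, 0, 0.3, 0, 0, 0, 0, 0, 0, 0.3]}}

```text
t: 13.0
tool_pos: [0.397, -0.1842, 0.052]
orientation: [-1.058, 1.398, -1.424]
force: [0.5, 0.2, 0.2]
opening: 0.0605
```

```bash
python3 d.py .3931 -.184 .024 -16
```

```text
t 13.0 pos [ 0.397  -0.1842  0.052 ] yaw -16.0 tilt [ 0.004 -1.     0.015] q [-0.55 -0.21  2.1   0.    1.24 -0.27] F [0.5 0.2 0.2] op 0.0605
 tool shift now [ 0.0008  0.0279 -0.0042] norm 0.028
 turn about y -0.0
 shift in final frame [ 0.0009  0.028  -0.0038]
```

Request:
{"name": "carry_out", "arguments": {"motion": [0.001, 0.012, -0.004, -0.8, 0, 0.2, 0.3, 0, 0.012, 0, 0, 0, 0, 0.3, 0, 0.005, 0, 0, 0, 0, 0.3, 0, 0, 0, 0, 0, 0, -1, 0, 0, 0, 0, 0, 0, -1]}}

```text
t: 13.5
tool_pos: [0.3962, -0.1858, 0.0259]
orientation: [-1.061, 1.405, -1.417]
force: [-0.2, -0.4, -1.3]
opening: 0.0484
```

```bash
python3 d.py .3931 -.184 .024 -16
```

```text
t 13.5 pos [ 0.3962 -0.1858  0.0259] yaw -16.0 tilt [ 0.002 -1.     0.007] q [-0.56 -0.16  2.11 -0.    1.19 -0.28] F [-0.2 -0.4 -1.3] op 0.0484
 tool shift now [-0.0009  0.0018 -0.0034] norm 0.004
 turn about y 0.0
 shift in final frame [-0.0009  0.0019 -0.0034]
```

Request:
{"name": "carry_out", "arguments": {"motion": [0, 0, 0, 0, 0, 0, -1, 0, 0, 0, 0, 0, 0, -1, 0, 0, 0, 0, 0, 0, -1, 0, 0, 0, 0, 0, 0, -1, 0, 0, 0, 0, 0, 0, -1]}}

```text
t: 14.0
tool_pos: [0.3969, -0.1863, 0.0271]
orientation: [-1.061, 1.404, -1.419]
force: [-0.3, -0.4, -1.5]
opening: 0.0322
```

```bash
python3 d.py .3931 -.184 .024 -16
```

```text
t 14.0 pos [ 0.3969 -0.1863  0.0271] yaw -16.0 tilt [ 0.003 -1.     0.009] q [-0.56 -0.17  2.11 -0.    1.19 -0.28] F [-0.3 -0.4 -1.5] op 0.0322
 tool shift now [-0.0012  0.0031 -0.0043] norm 0.005
 turn about y -0.0
 shift in final frame [-0.0011  0.0031 -0.0043]
```

Request:
{"name": "carry_out", "arguments": {"motion": [0, -0.02, 0, 0, 0, 0, -1, 0, -0.045, 0, 0, 0, 0, -1, 0, -0.045, 0, 0, 0, 0, -1, -0.02, -0.03, 0, 0, 0, 0, -1, -0.046, 0, -0.012, 0, 0, 0, -1]}}

```text
t: 14.5
tool_pos: [0.4008, -0.1196, 0.1707]
orientation: [-1.059, 1.412, -1.42]
force: [2.1, 0.6, -0.3]
opening: 0.0321
```

Request:
{"name": "carry_out", "arguments": {"motion": [-0.047, 0, -0.012, 0, 0, 0, -1, -0.047, 0, -0.012, 0, 0, 0, -1, -0.047, 0, -0.012, 0, 0, 0, -1, -0.045, 0, 0.005, 0, 0, 0, -1, -0.035, 0, 0.03, 0, 0, 0, -1]}}

```text
t: 15.0
tool_pos: [0.4621, 0.1013, 0.1746]
orientation: [-1.05, 1.408, -1.425]
force: [1.0, -1.9, 1.0]
opening: 0.0321
```

```bash
python3 d.py .6213 .1705 .19 -75
```

```text
t 15.0 pos [0.4621 0.1013 0.1746] yaw -16.5 tilt [-0.001 -1.     0.013] q [ 0.11 -0.22  1.87 -0.    1.48  0.4 ] F [ 1.  -1.9  1. ] op 0.0321
 tool shift now [-0.1116 -0.0136  0.1331] norm 0.174
 turn about y 58.5
 shift in final frame [-0.1716 -0.0154 -0.0256]
```

Request:
{"name": "carry_out", "arguments": {"motion": [-0.01, -0.005, 0.015, 0, 8.5, 0, -1, -0.015, -0.005, 0.015, 0, 8.5, 0, -1, -0.02, -0.005, 0.01, 0, 8.5, 0, -1, -0.02, 0, 0.005, 0, 8.5, 0, -1, -0.02, 0, 0, 0, 8.5, 0, -1]}}

```text
t: 15.5
tool_pos: [0.5551, 0.1556, 0.1892]
orientation: [-0.514, 1.912, -1.923]
force: [-0.5, -1.1, -0.7]
opening: 0.0322
```

```bash
python3 d.py .6213 .1705 .19 -75
```

```text
t 15.5 pos [0.5551 0.1556 0.1892] yaw -59.5 tilt [-0.008 -1.     0.008] q [ 0.19  0.06  1.58 -0.    1.49  1.23] F [-0.5 -1.1 -0.7] op 0.0322
 tool shift now [-0.0646 -0.0001  0.0208] norm 0.068
 turn about y 15.5
 shift in final frame [-0.0678 -0.0008  0.0027]
```

Request:
{"name": "carry_out", "arguments": {"motion": [-0.025, 0, 0.01, 0, 6, 0, -1, -0.02, 0, 0.005, 0, 4, -0.4, -1, -0.008, 0, 0, 0, 0, 0, -1, 0, 0, 0, 0, 0, 0, -1, 0, 0, 0, 0, 0, 0, -1]}}

```text
t: 16.0
tool_pos: [0.6114, 0.1682, 0.1876]
orientation: [-0.36, 2.024, -2.036]
force: [-0.5, 0.3, -1.1]
opening: 0.0324
```

```bash
python3 d.py .6213 .1705 .037 -75;python3 look.py b2 wrist;python3 ovt.py b2 .583 .2265 4.5276
```

```text
t 16.0 pos [0.6114 0.1682 0.1876] yaw -69.9 tilt [ 0.001 -1.     0.006] q [ 0.19  0.23  1.4  -0.01  1.51  1.41] F [-0.5  0.3 -1.1] op 0.0324
 tool shift now [-0.0102  0.1506  0.0004] norm 0.151
 turn about y 5.1
 shift in final frame [-0.0101  0.1506  0.0003]
```

View pics/b2_ov.png

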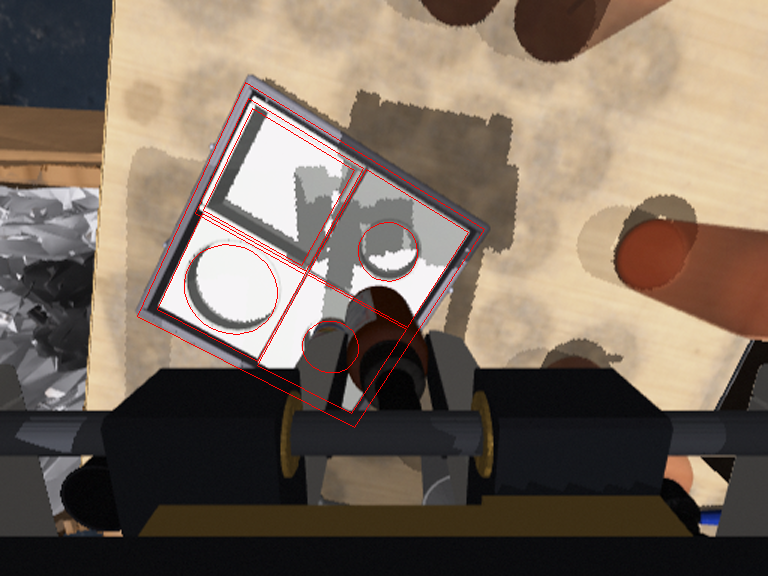

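Request:
{"name": "carry_out", "arguments": {"motion": [-0.009, 0, 0, 0, 0, 0, -1, 0, 0.035, 0, 0, 0, 0, -1, 0, 0.035, 0, 0, 0, 0, -1, 0, 0.015, 0, 0, 0, 0, -1, 0, 0, 0, 0, 0, 0, -1]}}

```text
t: 16.55
tool_pos: [0.6215, 0.1713, 0.1042]
orientation: [-0.356, 2.02, -2.032]
force: [0.7, -0.4, -0.7]
opening: 0.0322
```

```bash
python3 d.py .6213 .1705 .037 -71;python3 look.py b3 wrist;python3 ovt.py b3 .583 .2265 4.5276
```

```text
t 16.55 pos [0.6215 0.1713 0.1042] yaw -69.7 tilt [-0.005 -1.     0.007] q [ 0.19  0.3   1.47 -0.01  1.36  1.41] F [ 0.7 -0.4 -0.7] op 0.0322
 tool shift now [0.0008 0.0672 0.0003] norm 0.067
 turn about y 1.3
 shift in final frame [0.0004 0.0672 0.0007]
```

View pics/b3_ov.png

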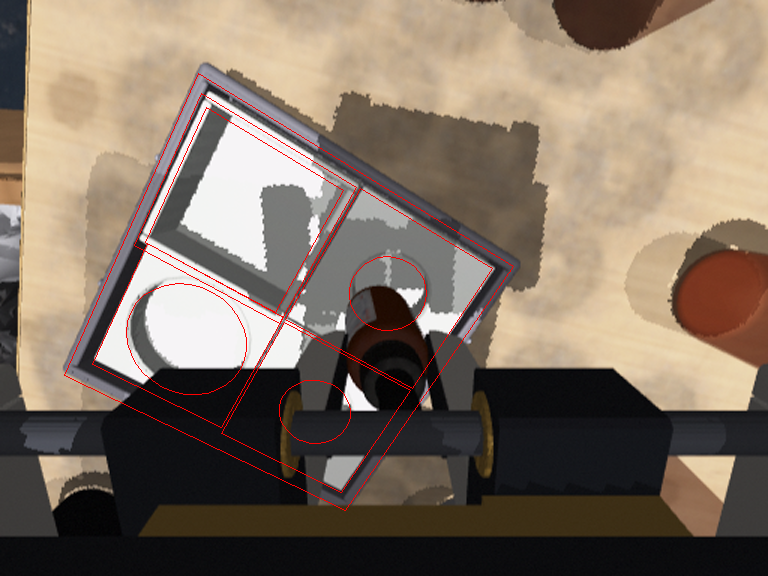

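Request:
{"name": "carry_out", "arguments": {"motion": [0, 0.02, 0.002, -0.4, 0, -0.3, -1, 0, 0.025, 0, 0, 0, 0, -1, 0, 0.012, 0, 0, 0, 0, -1, 0, 0.005, 0, 0, 0, 0, -1, 0, 0, 0, 0, 0, 0, -1]}}

```text
t: 17.1
tool_pos: [0.6277, 0.1699, 0.0464]
orientation: [-0.352, 2.026, -2.023]
force: [0.3, 0.1, -0.5]
opening: 0.0324
```

```bash
python3 d.py .6215 .1695 .037 -71
```

```text
t 17.1 pos [0.6277 0.1699 0.0464] yaw -69.7 tilt [-0.01 -1.    0.  ] q [0.18 0.37 1.5  0.   1.27 1.4 ] F [ 0.3  0.1 -0.5] op 0.0324
 tool shift now [ 0.0061  0.0093 -0.0018] norm 0.011
 turn about y 1.3
 shift in final frame [ 0.006   0.0094 -0.0017]
```

Request:
{"name": "carry_out", "arguments": {"motion": [0.006, 0, -0.001, 0, 0, -0.5, -1, 0, 0.004, 0, 0, 0, 0, -1, 0, 0.004, 0, 0, 0, 0, -1, 0, 0, 0, 0, 0, 0, -1, 0, 0, 0, 0, 0, 0, -1]}}

```text
t: 17.6
tool_pos: [0.6235, 0.1691, 0.0413]
orientation: [-0.357, 2.026, -2.026]
force: [1.0, -0.7, -1.3]
opening: 0.0324
```

```bash
python3 d.py .6215 .1695 .037 -71
```

```text
t 17.6 pos [0.6235 0.1691 0.0413] yaw -69.7 tilt [-0.006 -1.     0.001] q [ 0.19  0.37  1.51 -0.    1.26  1.4 ] F [ 1.  -0.7 -1.3] op 0.0324
 tool shift now [ 0.0018  0.0043 -0.0011] norm 0.005
 turn about y 1.3
 shift in final frame [ 0.0018  0.0043 -0.001 ]
```

Request:
{"name": "carry_out", "arguments": {"motion": [0.002, 0.004, 0, 0, 0, -0.3, -1, 0, 0.003, 0, 0, 0, 0, -1, 0, 0.001, 0, 0, 0, 0, -1, 0, 0, 0, 0, 0, 0, -1, 0, 0, 0, 0, 0, 0, -1]}}

```text
t: 18.1
tool_pos: [0.6244, 0.1697, 0.0366]
orientation: [-0.357, 2.026, -2.026]
force: [-0.4, 0.1, -0.3]
opening: 0.0325
```

```bash
python3 d.py .6215 .1695 .037 -71
```

```text
t 18.1 pos [0.6244 0.1697 0.0366] yaw -69.7 tilt [-0.006 -1.     0.001] q [ 0.19  0.37  1.51 -0.    1.25  1.4 ] F [-0.4  0.1 -0.3] op 0.0325
 tool shift now [ 0.0028 -0.0004 -0.0008] norm 0.003
 turn about y 1.3
 shift in final frame [ 0.0028 -0.0004 -0.0008]
```

Request:
{"name": "carry_out", "arguments": {"motion": [0, 0, 0, 0, 0, 0, 0.2, 0, 0, 0, 0, 0, 0, 0.2, 0, 0, 0, 0, 0, 0, 0.2, 0, 0, 0, 0, 0, 0, 0.2, 0, -0.01, 0, 0, 0, 0, 0.2]}}

```text
t: 18.6
tool_pos: [0.6222, 0.1692, 0.0441]
orientation: [-0.362, 2.027, -2.028]
force: [0.3, -0.4, -0.4]
opening: 0.0557
```

Request:
{"name": "carry_out", "arguments": {"motion": [0, -0.03, 0, 0, 0, 0, 0.2, 0, -0.04, 0, 0, 0, 0, 0.2, 0, -0.04, 0, 0, 0, 0, 0.2, 0, -0.02, 0.02, 0, 0, 0, 0.2, 0.02, -0.01, 0.04, 0, 0, 0, 0.2]}}

```text
t: 19.1
tool_pos: [0.6229, 0.1091, 0.1912]
orientation: [-0.369, 2.026, -2.024]
force: [0.8, -1.6, -0.1]
opening: 0.0559
```

Request:
{"name": "carry_out", "arguments": {"motion": [0.035, 0, 0.025, 0, 0, 0, 1, 0.04, 0, 0.02, 0, 0, 0, 1, 0.04, 0, 0.01, 0, 0, 0, 1, 0.03, 0, 0, 0, -4, 0, 1, 0.02, 0, 0, 0, -8, 0, 1]}}

```text
t: 19.6
tool_pos: [0.4882, -0.0097, 0.199]
orientation: [-0.543, 1.888, -1.898]
force: [-0.6, -0.1, 1.0]
opening: 0.0906
```

```bash
python3 d.py .447 .0397 .15 20; python3 look.py b4 side 130 150 290 270
```

```text
t 19.6 pos [ 0.4882 -0.0097  0.199 ] yaw -57.3 tilt [-0.011 -1.     0.009] q [-0.13 -0.19  1.8   0.    1.51  0.88] F [-0.6 -0.1  1. ] op 0.0906
 tool shift now [ 0.0085  0.0484 -0.0643] norm 0.081
 turn about y -77.3
 shift in final frame [-0.0605  0.049  -0.0218]
```

View pics/b4_c.png

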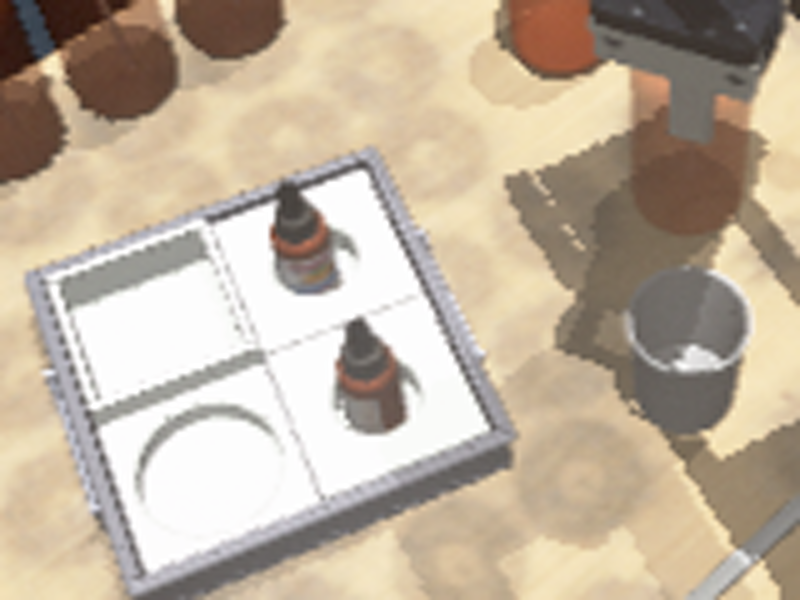

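Request:
{"name": "carry_out", "arguments": {"motion": [0, 0, -0.04, 0, -8, 0, 1, 0, 0, -0.02, 0, -8.5, 0, 1, 0, 0, 0, 0, -8.5, 0, 1, 0, 0, 0, 0, -8.5, 0, 1, 0, 0, 0, 0, -8.5, 0, 1]}}

```text
t: 20.15
tool_pos: [0.4508, 0.0389, 0.2033]
orientation: [-1.065, 1.377, -1.401]
force: [0.9, 0.7, -0.2]
opening: 0.0931
```

Request:
{"name": "carry_out", "arguments": {"motion": [0, 0, 0, 0, -8.5, 0, 1, 0, 0, 0, 0, -8.5, 0, 1, 0, 0, 0, 0, -6, 0, 1, 0, 0, 0, 0, 0, 0, 1, 0, 0, 0, 0, 0, 0, 1]}}

```text
t: 20.65
tool_pos: [0.4524, 0.0399, 0.2077]
orientation: [-1.264, 1.075, -1.109]
force: [-0.5, -0.9, -0.2]
opening: 0.0933
```

```bash
python3 d.py .447 .0397 .15 20; python3 look.py c1 wrist;python3 ov.py c1 "[('beaker',.447,.0397),('pump',.5524,-.0456,3.9354),('pump',.5524,-.0456,.78)]"
```

```text
t 20.65 pos [0.4524 0.0399 0.2077] yaw 8.9 tilt [ 0.006 -1.     0.024] q [-0.02 -0.31  1.89 -0.    1.54 -0.18] F [-0.5 -0.9 -0.2] op 0.0933
 tool shift now [-0.001   0.0576 -0.0068] norm 0.058
 turn about y -11.1
 shift in final frame [-0.0017  0.0577 -0.0051]
```

View pics/c1_ov.png

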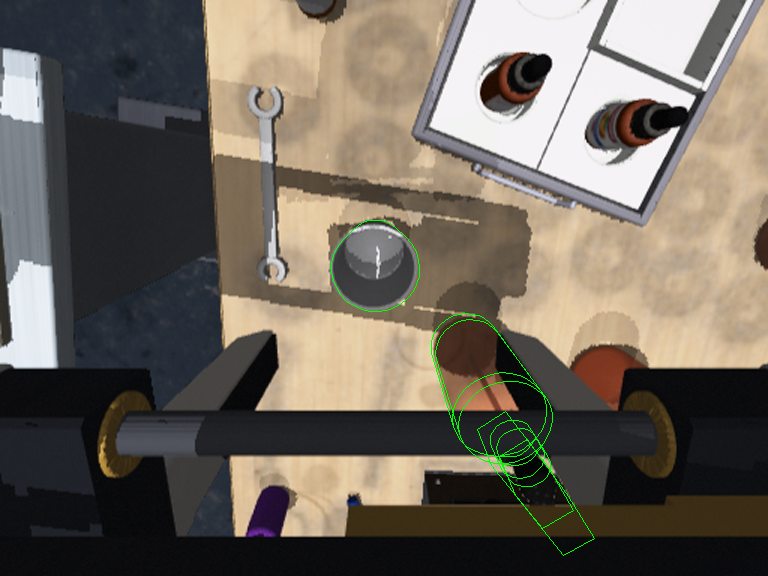

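Request:
{"name": "carry_out", "arguments": {"motion": [-0.001, 0.03, -0.006, -1.4, -3, 0.3, 1, 0, 0.045, 0, 0, 0, 0, 1, 0, 0.04, 0, 0, 0, 0, 1, 0, 0.02, 0, 0, 0, 0, 1, 0, 0, 0, 0, 0, 0, 1]}}

```text
t: 21.2
tool_pos: [0.4498, 0.0398, 0.0717]
orientation: [-1.292, 1.059, -1.068]
force: [-1.2, -0.3, 0.1]
opening: 0.0935
```

```bash
python3 d.py .447 .0397 .028 12
```

```text
t 21.2 pos [0.4498 0.0398 0.0717] yaw 11.2 tilt [ 0.003 -1.     0.006] q [-0.02 -0.19  2.04 -0.    1.28 -0.22] F [-1.2 -0.3  0.1] op 0.0935
 tool shift now [-0.0005  0.0437 -0.003 ] norm 0.044
 turn about y -0.8
 shift in final frame [-0.0004  0.0437 -0.0027]
```

Request:
{"name": "carry_out", "arguments": {"motion": [0, 0.015, -0.003, 0, 0, 0, 1, 0, 0.02, 0, 0, 0, 0, 1, 0, 0.008, 0, 0, 0, 0, 1, 0, 0, 0, 0, 0, 0, 1, 0, 0, 0, 0, 0, 0, 1]}}

```text
t: 21.7
tool_pos: [0.4508, 0.0392, 0.0335]
orientation: [-1.286, 1.06, -1.077]
force: [-0.3, 0.1, -0.3]
opening: 0.0931
```

```bash
python3 d.py .447 .0397 .028 12; python3 look.py c2 wrist
```

```text
t 21.7 pos [0.4508 0.0392 0.0335] yaw 10.8 tilt [ 0.004 -1.     0.011] q [-0.03 -0.14  2.07 -0.    1.2  -0.21] F [-0.3  0.1 -0.3] op 0.0931
 tool shift now [-0.0013  0.0054 -0.0037] norm 0.007
 turn about y -1.2
 shift in final frame [-0.0013  0.0055 -0.0037]
```

View pics/c2.png

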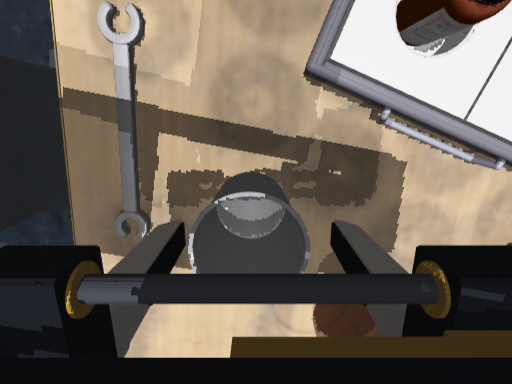

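Request:
{"name": "carry_out", "arguments": {"motion": [-0.001, 0.004, -0.004, -0.6, 0, 0.2, 1, 0, 0, 0, 0, 0, 0, -1, 0, 0, 0, 0, 0, 0, -1, 0, 0, 0, 0, 0, 0, -1, 0, 0, 0, 0, 0, 0, -1], "squeeze": 20}}

```text
t: 22.25
tool_pos: [0.4487, 0.0394, 0.0322]
orientation: [-1.289, 1.066, -1.072]
force: [-1.3, 0.9, 0.5]
opening: 0.0662
```

Request:
{"name": "carry_out", "arguments": {"motion": [0, 0, 0, 0, 0, 0, -1, 0, 0, 0, 0, 0, 0, -1, 0, 0, 0, 0, 0, 0, -1, 0, 0, 0, 0, 0, 0, -1, 0, 0, 0, 0, 0, 0, -1]}}

```text
t: 22.75
tool_pos: [0.4486, 0.0394, 0.0322]
orientation: [-1.289, 1.066, -1.072]
force: [-0.6, 0.3, 0.2]
opening: 0.0656
```

```bash
python3 d.py .5446 .2825 .15 12
```

```text
t 22.75 pos [0.4486 0.0394 0.0322] yaw 10.8 tilt [ 0.001 -1.     0.004] q [-0.03 -0.13  2.07 -0.    1.2  -0.21] F [-0.6  0.3  0.2] op 0.0656
 tool shift now [-0.2208 -0.1175  0.1402] norm 0.287
 turn about y -1.2
 shift in final frame [-0.2179 -0.1178  0.1444]
```

Request:
{"name": "carry_out", "arguments": {"motion": [0, -0.02, 0, 0, 0, 0, -1, 0, -0.04, 0, 0, 0, 0, -1, 0, -0.045, 0, 0, 0, 0, -1, -0.025, -0.035, 0.01, 0, 0, 0, -1, -0.045, 0, 0.015, 0, 0, 0, -1]}}

```text
t: 23.25
tool_pos: [0.4569, 0.1108, 0.1741]
orientation: [-1.291, 1.076, -1.074]
force: [1.9, -0.2, -1.7]
opening: 0.0656
```

Request:
{"name": "carry_out", "arguments": {"motion": [-0.04, 0, 0.025, 0, 0, 0, -1, -0.04, 0, 0.028, 0, 0, 0, -1, -0.035, 0, 0.028, 0, 0, 0, -1, -0.015, 0, 0.015, 0, 0, 0, -1, 0, 0, 0, 0, 0, 0, -1]}}

```text
t: 23.75
tool_pos: [0.5306, 0.267, 0.1754]
orientation: [-1.288, 1.072, -1.072]
force: [-0.7, 0.1, -1.8]
opening: 0.0659
```

```bash
python3 d.py .5446 .2825 .15 12; python3 look.py c3 side 130 150 290 270
```

```text
t 23.75 pos [0.5306 0.267  0.1754] yaw 10.5 tilt [-0.002 -1.     0.002] q [0.38 0.12 1.54 0.   1.47 0.2 ] F [-0.7  0.1 -1.8] op 0.0659
 tool shift now [-0.0127  0.0254  0.0165] norm 0.033
 turn about y -1.5
 shift in final frame [-0.0123  0.0254  0.0169]
```

View pics/c3_c.png

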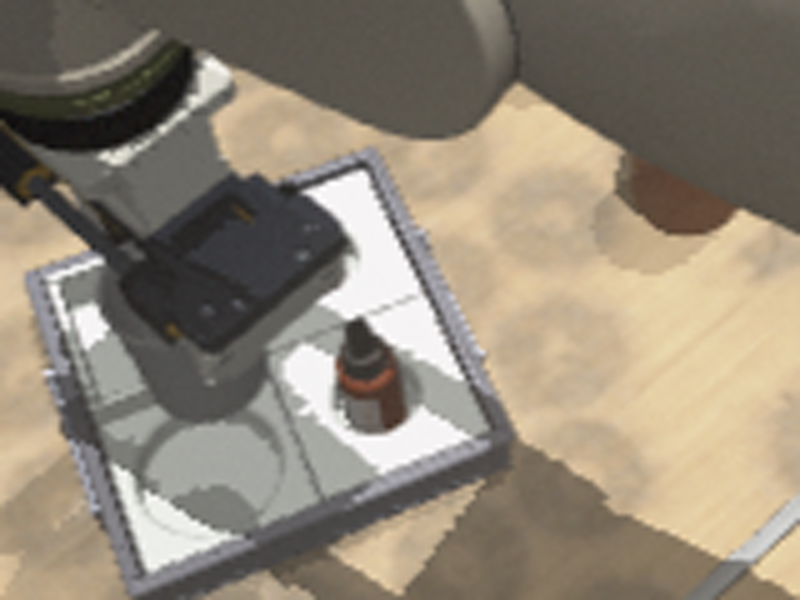

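Request:
{"name": "carry_out", "arguments": {"motion": [-0.012, 0, 0.016, 0, 0, 0, -1, 0, 0.02, 0, 0, 0, 0, -1, 0, 0.03, 0, 0, 0, 0, -1, 0, 0.01, 0, 0, 0, 0, -1, 0, 0, 0, 0, 0, 0, -1]}}

```text
t: 24.3
tool_pos: [0.5424, 0.2766, 0.1134]
orientation: [-1.29, 1.075, -1.075]
force: [0.5, 0.2, -1.2]
opening: 0.0656
```

```bash
python3 d.py .5446 .2825 .0425 12;python3 look.py c4 wrist;python3 ovt.py c4 .583 .2265 4.5276
```

```text
t 24.3 pos [0.5424 0.2766 0.1134] yaw 10.4 tilt [ 0.001 -1.    -0.001] q [ 0.39  0.21  1.56 -0.    1.37  0.21] F [ 0.5  0.2 -1.2] op 0.0656
 tool shift now [-0.0054  0.0709  0.0033] norm 0.071
 turn about y -1.6
 shift in final frame [-0.0053  0.0709  0.0034]
```

View pics/c4_ov.png

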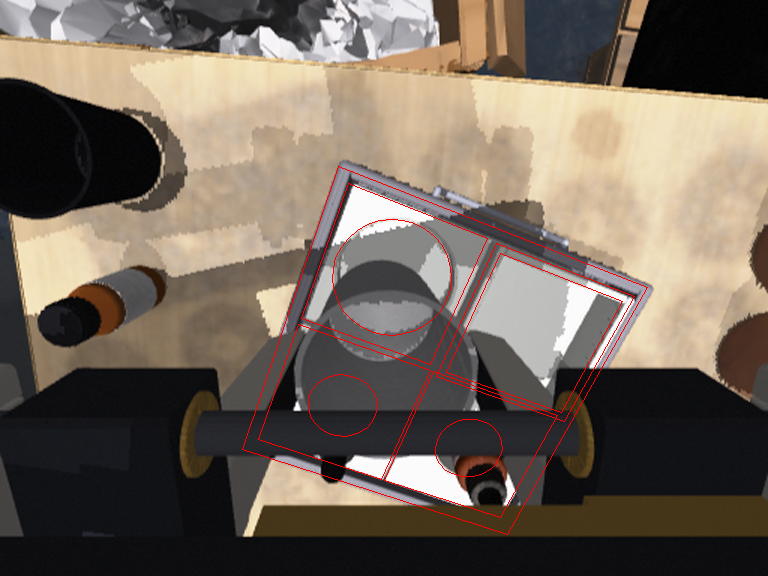

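Request:
{"name": "carry_out", "arguments": {"motion": [-0.006, 0, 0.004, 0, 0, 0, -1, 0, 0.02, 0, 0, 0, 0, -1, 0, 0.02, 0, 0, 0, 0, -1, 0, 0.008, 0, 0, 0, 0, -1, 0, 0, 0, 0, 0, 0, -1]}}

```text
t: 24.85
tool_pos: [0.5509, 0.2858, 0.0737]
orientation: [-1.278, 1.069, -1.079]
force: [-0.1, 0.6, -1.3]
opening: 0.0656
```

```bash
python3 d.py .5446 .2825 .0425 12
```

```text
t 24.85 pos [0.5509 0.2858 0.0737] yaw 10.3 tilt [-0.002 -1.     0.011] q [ 0.4   0.26  1.57 -0.    1.29  0.22] F [-0.1  0.6 -1.3] op 0.0656
 tool shift now [ 0.0022  0.0311 -0.0072] norm 0.032
 turn about y -1.7
 shift in final frame [ 0.0019  0.0312 -0.0069]
```

Request:
{"name": "carry_out", "arguments": {"motion": [0.002, 0, -0.007, -0.6, 0, 0, -1, 0, 0.012, 0, 0, 0, 0, -1, 0, 0.01, 0, 0, 0, 0, -1, 0, 0.003, 0, 0, 0, 0, -1, 0, 0, 0, 0, 0, 0, -1]}}

```text
t: 25.35
tool_pos: [0.5461, 0.2834, 0.0506]
orientation: [-1.283, 1.074, -1.075]
force: [-1.1, 0.3, -1.4]
opening: 0.0659
```

```bash
python3 d.py .5446 .2825 .0425 12
```

```text
t 25.35 pos [0.5461 0.2834 0.0506] yaw 10.3 tilt [-0.003 -1.     0.005] q [0.39 0.28 1.6  0.   1.26 0.21] F [-1.1  0.3 -1.4] op 0.0659
 tool shift now [ 0.0007  0.0081 -0.0016] norm 0.008
 turn about y -1.7
 shift in final frame [ 0.0006  0.0081 -0.0016]
```

Request:
{"name": "carry_out", "arguments": {"motion": [0, 0.006, -0.001, -0.3, 0, 0, -1, 0, 0.004, 0, 0, 0, 0, -1, 0, 0.001, 0, 0, 0, 0, -1, 0, 0, 0, 0, 0, 0, -1, 0, 0, 0, 0, 0, 0, -1]}}

```text
t: 25.85
tool_pos: [0.5455, 0.2842, 0.0424]
orientation: [-1.286, 1.078, -1.072]
force: [-0.4, 0.3, -1.3]
opening: 0.0658
```

```bash
python3 d.py .5446 .2825 .0425 12
```

```text
t 25.85 pos [0.5455 0.2842 0.0424] yaw 10.3 tilt [-0.005 -1.     0.   ] q [0.39 0.29 1.6  0.   1.25 0.21] F [-0.4  0.3 -1.3] op 0.0658
 tool shift now [ 0.0016 -0.0001 -0.0012] norm 0.002
 turn about y -1.7
 shift in final frame [ 0.0015 -0.0001 -0.0012]
```

Request:
{"name": "carry_out", "arguments": {"motion": [0, 0.002, 0, 0, 0, 0, -1, 0, 0.001, 0, 0, 0, 0, -1, 0, 0, 0, 0, 0, 0, -1, 0, 0, 0, 0, 0, 0, 0.7, 0, 0, 0, 0, 0, 0, 0.7]}}

```text
t: 26.35
tool_pos: [0.546, 0.285, 0.042]
orientation: [-1.284, 1.078, -1.072]
force: [-0.1, -0.2, -0.4]
opening: 0.0768
```

Request:
{"name": "carry_out", "arguments": {"motion": [0, 0, 0, 0, 0, 0, 0.7, 0, 0, 0, 0, 0, 0, 0.7, 0, 0, 0, 0, 0, 0, 0.7, 0, -0.01, 0, 0, 0, 0, 0.7, 0, -0.03, 0, 0, 0, 0, 0.7]}}

```text
t: 26.85
tool_pos: [0.5425, 0.2831, 0.0775]
orientation: [-1.293, 1.083, -1.07]
force: [0.4, -0.0, -0.1]
opening: 0.0792
```

Request:
{"name": "carry_out", "arguments": {"motion": [0, -0.045, 0, 0, 0, 0, 0.7, 0, -0.045, 0, 0, 0, 0, 0.7, 0, -0.04, 0, 0, 0, 0, 0.7, 0.01, -0.02, 0, 0, 0, 0, 0.7, 0.03, 0, -0.01, 0, 0, 0, 0.7]}}

```text
t: 27.35
tool_pos: [0.5419, 0.2439, 0.2415]
orientation: [-1.287, 1.076, -1.069]
force: [0.0, -0.8, 0.1]
opening: 0.0792
```

```bash
python3 d.py .46 .04 .25 12;python3 look.py c5 wrist;python3 ovt.py c5 .583 .2265 4.5276
```

```text
t 27.35 pos [0.5419 0.2439 0.2415] yaw 10.5 tilt [-0.006 -1.    -0.   ] q [0.33 0.1  1.45 0.01 1.59 0.15] F [ 0.  -0.8  0.1] op 0.0792
 tool shift now [ 0.1855 -0.0096 -0.1177] norm 0.22
 turn about y -1.5
 shift in final frame [ 0.1825 -0.0085 -0.1225]
```

View pics/c5_ov.png

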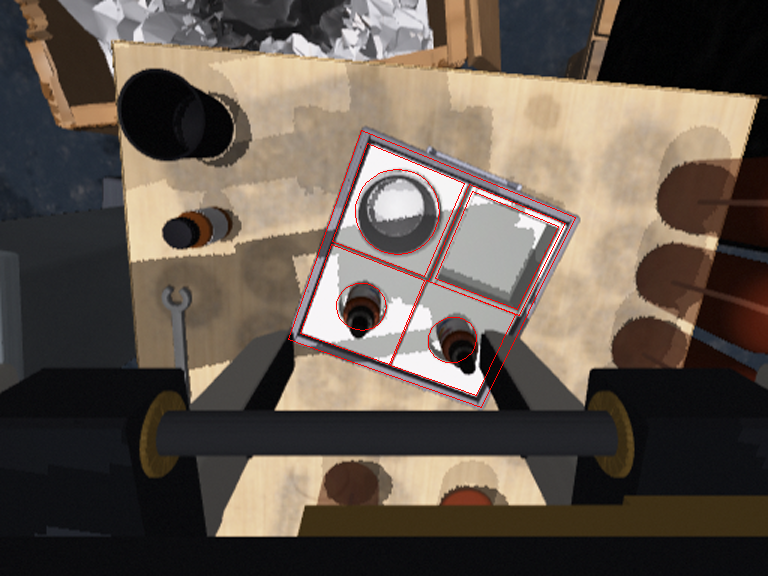

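Run:
```python
import cv2,numpy as np
a=cv2.imread('pics/scene0.png')[110:160,235:300];b=cv2.imread('pics/side0.png')[130:180,240:305]
f=lambda x:cv2.resize(x,(395,304),interpolation=cv2.INTER_CUBIC)
cv2.imwrite('pics/hd.png',np.hstack([f(a),f(b)]))
```

```text
(no output)
```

View pics/hd.png

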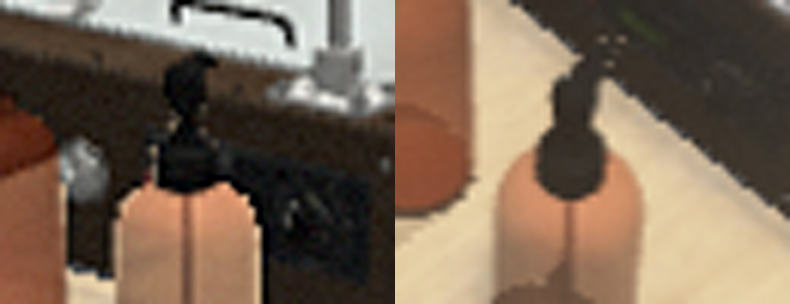

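Request:
{"name": "carry_out", "arguments": {"motion": [0.04, 0, -0.02, 0, 0, 0, 0, 0.04, 0, -0.025, 0, 0, 0, 0, 0.04, 0, -0.025, 0, 0, 0, 0, 0.04, 0, -0.025, 0, 0, 0, 0, 0.03, 0, -0.02, 0, 8, 0, 0]}}

```text
t: 27.9
tool_pos: [0.4608, 0.0269, 0.243]
orientation: [-1.227, 1.175, -1.175]
force: [1.4, 0.1, -0.6]
opening: 0.0476
```

Request:
{"name": "carry_out", "arguments": {"motion": [0, 0, 0, 0, 8.5, 0, 0, 0, 0, 0, 0, 8.5, 0, 0, 0, 0, 0, 0, 8.5, 0, 0, 0, 0, 0, 0, 8.5, 0, 0, 0, 0, 0, 0, 8.5, 0, 0]}}

```text
t: 28.4
tool_pos: [0.4588, 0.0211, 0.2469]
orientation: [-0.779, 1.706, -1.71]
force: [1.4, 0.0, 0.8]
opening: 0.0463
```

Request:
{"name": "carry_out", "arguments": {"motion": [0, 0, 0, 0, 8.5, 0, 0, 0, 0, 0, 0, 8.5, 0, 0, 0, 0, 0, 0, 8.5, 0, 0, 0, 0, 0, 0, 8.5, 0, 0, 0, 0, 0, 0, 0, 0, 0]}}

```text
t: 28.9
tool_pos: [0.4585, 0.0209, 0.2501]
orientation: [-0.26, 2.078, -2.08]
force: [0.3, 0.2, 0.1]
opening: 0.0465
```

```bash
python3 d.py .44 -.046 .25 -90
```

```text
t 28.9 pos [0.4585 0.0209 0.2501] yaw -75.2 tilt [-0.009 -1.     0.002] q [-0.07 -0.29  1.79  0.    1.63  1.25] F [0.3 0.2 0.1] op 0.0465
 tool shift now [ 0.035  -0.0001  0.06  ] norm 0.069
 turn about y 14.8
 shift in final frame [0.0185 0.0001 0.0669]
```

Request:
{"name": "carry_out", "arguments": {"motion": [0.025, 0, 0.03, 0, 0, 0.5, 0, 0.02, 0, 0.03, 0, 0, 0, 0, 0, 0, 0, 0, 0, 0, 0, 0, 0, 0, 0, 0, 0, 0, 0, 0, 0, 0, 0, 0, 0]}}

```text
t: 29.4
tool_pos: [0.4299, -0.0495, 0.2514]
orientation: [-0.269, 2.062, -2.063]
force: [-0.3, -0.1, 0.0]
opening: 0.0467
```

```bash
python3 d.py .44 -.046 .25 -90; python3 look.py p1 wrist
```

```text
t 29.4 pos [ 0.4299 -0.0495  0.2514] yaw -74.0 tilt [-0.021 -1.     0.003] q [-0.24 -0.37  1.86  0.01  1.64  1.05] F [-0.3 -0.1  0. ] op 0.0467
 tool shift now [-0.0106  0.0016 -0.0006] norm 0.011
 turn about y 16.0
 shift in final frame [-0.0101  0.0014 -0.0035]
```

View pics/p1.png

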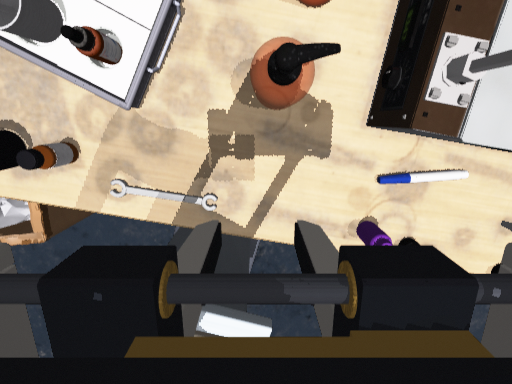

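Run:
```python
import pickle
from h import *
c=pickle.load(open('p1.pkl','rb'));im=cv2.imread('pics/p1.png')
cv2.imwrite('pics/p1z.png',cv2.resize(im[20:130,220:360],None,fx=5,fy=5,interpolation=cv2.INTER_CUBIC))
a=ray(c,(285,56),.195);b=ray(c,(335,48),.195);print(a,b,np.linalg.norm(b-a),np.degrees(np.arctan2(b[1]-a[1],b[0]-a[0])))
```

```text
[ 0.54970787 -0.03760724  0.195     ] [ 0.56604313 -0.07357827  0.195     ] 0.03950639893322983 -65.5761273291718
```

View pics/p1z.png

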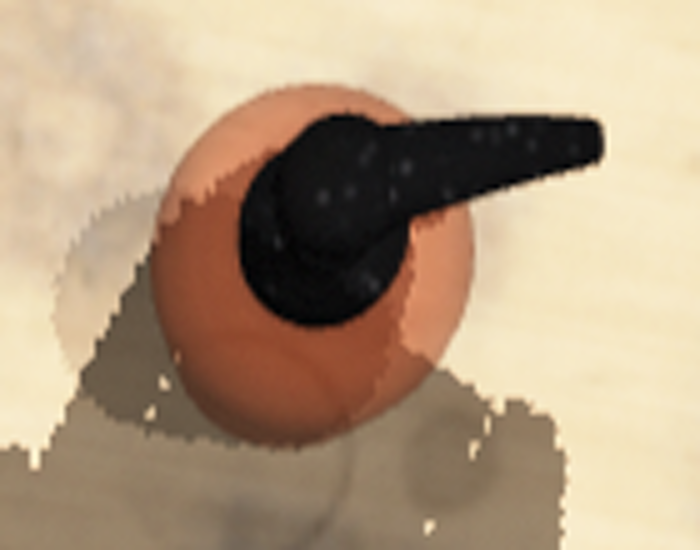

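```bash
python3 - <<'E'
import pickle
from h import *
c=pickle.load(open('p1.pkl','rb'))
for z in (.19,.2):
  a=ray(c,(340/5+219.6,177/5+19.6),z);b=ray(c,(602/5+219.6,141/5+19.6),z);print(z,a.round(4),b.round(4),np.linalg.norm(b-a).round(4),np.degrees(np.arctan2(b[1]-a[1],b[0]-a[0])).round(1))
E
cat > fp.py <<'E'
from h import *
import pickle
# silhouettes refit with yaw known
M=np.load('masks.npz')
for yaw in (.4,.5,.6):
    ms=[('scene',M['scene|pump_bottle|0']),('side',M['side|pump_bottle|1'])]
    def cost(p): 
        return sum(1-np.minimum(q:=sil(c,'pump',p[0]/10,p[1]/10,yaw),m).sum()/np.maximum(q,m).sum() for c,m in ms)
    r=minimize(cost,[5.52,-.456],method='Nelder-Mead',options=dict(initial_simplex=[[5.52,-.456],[5.6,-.456],[5.52,-.35]],xatol=1e-3,fatol=1e-4))
    x,y=r.x/10; print(yaw,r.fun,'origin',x,y,'axis',x-.004*np.sin(yaw),y+.004*np.cos(yaw))
E
python3 fp.py
python3 ov.py p1 "[('pump',.5515,-.0455,.46)]"
```

```text
0.19 [ 0.5521 -0.0396  0.19  ] [ 0.5687 -0.0783  0.19  ] 0.0421 -66.8
0.2 [ 0.5498 -0.0392  0.2   ] [ 0.5658 -0.0763  0.2   ] 0.0404 -66.8
0.4 0.49837392568588257 origin 0.5564770786762236 -0.05180189599394799 axis 0.554919405306989 -0.04811765201793645
0.5 0.4845355153083801 origin 0.5576188159883022 -0.05211096605435014 axis 0.5557011138338854 -0.048600635806788646
0.6 0.4654405117034912 origin 0.557684381812811 -0.05177855131402611 axis 0.5554258119192309 -0.048477208854387395
```

View pics/p1_ov.png

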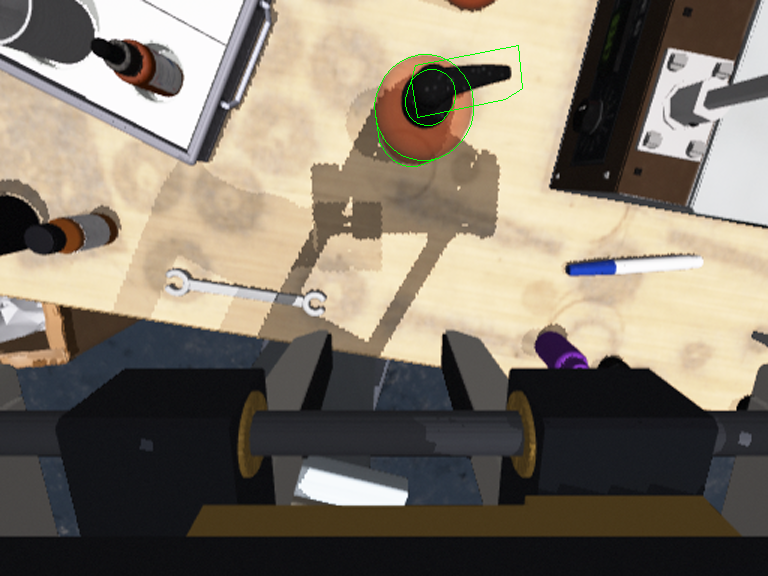

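Request:
{"name": "carry_out", "arguments": {"motion": [0, 0, 0, 0, -8.5, -1, 0, 0, 0, 0, 0, -8.5, 0, 0, 0, 0, 0, 0, -8.5, 0, 0, 0, 0, 0, 0, -8.5, 0, 0, 0, 0, 0, 0, -8.5, 0, 0]}}

```text
t: 29.95
tool_pos: [0.4313, -0.0448, 0.2514]
orientation: [-0.905, 1.587, -1.594]
force: [-0.7, 0.7, -0.2]
opening: 0.0463
```

Request:
{"name": "carry_out", "arguments": {"motion": [0, 0, 0, 0, -8.5, 0, 0, 0, 0, 0, 0, -8.5, 0, 0, 0, 0, 0, 0, -8.5, 0, 0, 0, 0, 0, 0, -8.5, 0, 0, 0, 0, 0, 0, -8.5, 0, 0]}}

```text
t: 30.45
tool_pos: [0.4326, -0.0398, 0.2512]
orientation: [-1.302, 1.047, -1.051]
force: [0.1, 0.0, -0.7]
opening: 0.0466
```

```bash
python3 d.py .5505 -.041 .25 23.2
```

```text
t 30.45 pos [ 0.4326 -0.0398  0.2512] yaw 12.3 tilt [ 0.002 -1.     0.002] q [-0.21 -0.35  1.84 -0.    1.65 -0.42] F [ 0.1  0.  -0.7] op 0.0466
 tool shift now [0.0263 0.0015 0.1149] norm 0.118
 turn about y -10.9
 shift in final frame [0.0476 0.0012 0.1078]
```

Request:
{"name": "carry_out", "arguments": {"motion": [0, 0, 0, 0, -6, 0, 0, 0.015, 0, 0.035, 0, 0, 0, 0, 0.015, 0, 0.035, 0, 0, 0, 0, 0.01, 0, 0.025, 0, 0, 0, 0, 0, 0, 0, 0, 0, 0, 0]}}

```text
t: 30.95
tool_pos: [0.5393, -0.0409, 0.2505]
orientation: [-1.351, 0.951, -0.954]
force: [-1.2, -0.3, 0.3]
opening: 0.0466
```

```bash
python3 d.py .5505 -.041 .25 23.2
```

```text
t 30.95 pos [ 0.5393 -0.0409  0.2505] yaw 19.6 tilt [ 0.001 -1.     0.002] q [-0.17 -0.05  1.58  0.    1.61 -0.51] F [-1.2 -0.3  0.3] op 0.0466
 tool shift now [0.0038 0.0005 0.0105] norm 0.011
 turn about y -3.6
 shift in final frame [0.0045 0.0005 0.0102]
```

Request:
{"name": "carry_out", "arguments": {"motion": [0.004, 0, 0.009, 0, -3.5, 0, 0, 0, 0, 0, 0, 0, 0, 0, 0, 0, 0, 0, 0, 0, 0, 0, 0, 0, 0, 0, 0, 0, 0, 0, 0, 0, 0, 0, 0]}}

```text
t: 31.45
tool_pos: [0.5479, -0.0382, 0.2498]
orientation: [-1.375, 0.904, -0.902]
force: [0.9, -0.1, -0.1]
opening: 0.0462
```

```bash
python3 d.py .5505 -.041 .155 23.2; python3 look.py p2 scene 210 60 370 180; python3 look.py p3 side 210 80 370 200
```

```text
t 31.45 pos [ 0.5479 -0.0382  0.2498] yaw 23.4 tilt [-0.001 -1.    -0.001] q [-0.16 -0.02  1.56  0.    1.61 -0.57] F [ 0.9 -0.1 -0.1] op 0.0462
 tool shift now [0.0037 0.0947 0.0013] norm 0.095
 turn about y 0.2
 shift in final frame [0.0036 0.0948 0.0012]
```

View pics/p2_c.png

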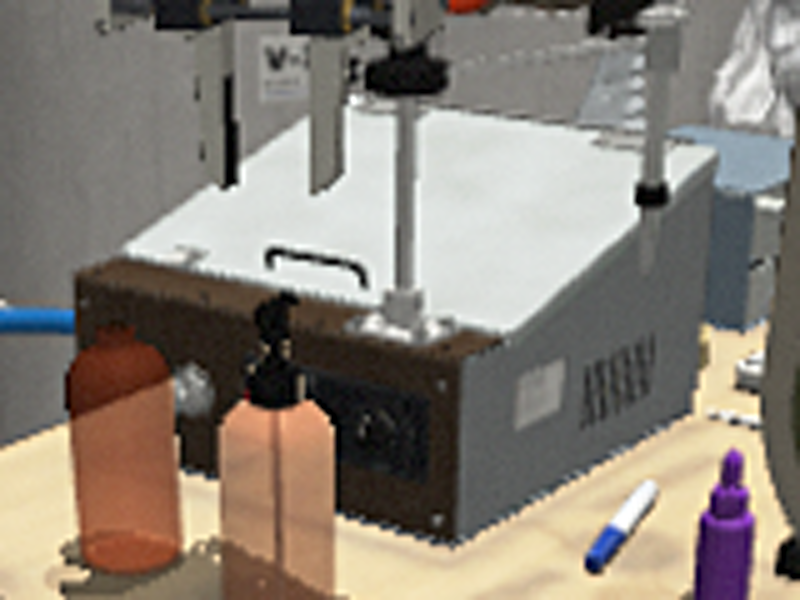

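View pics/p3_c.png

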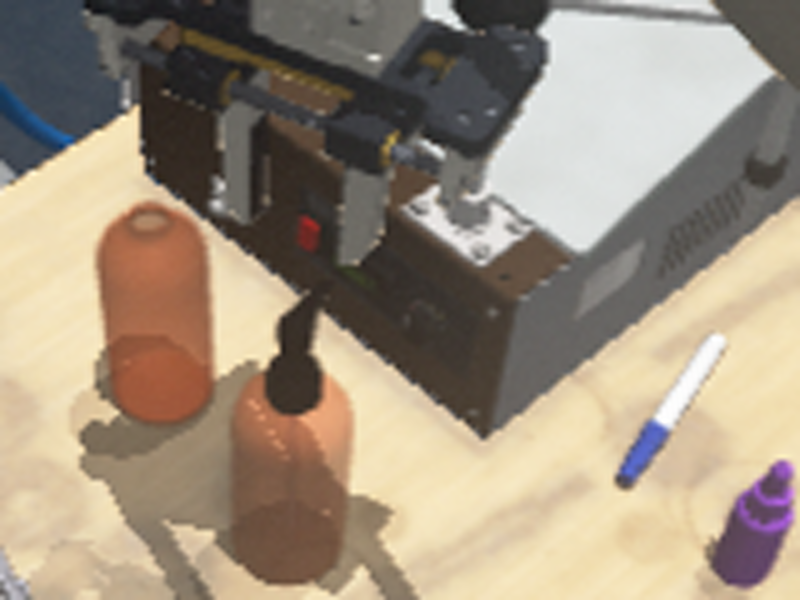

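Run:
```python
from h import *
def tri(ps):
    A=np.zeros((3,3));b=np.zeros(3)
    for c,px in ps:
        d=ray(c,px,0)-C[c]['position'];d/=np.linalg.norm(d);Q=np.eye(3)-np.outer(d,d);A+=Q;b+=Q@C[c]['position']
    return np.linalg.solve(A,b).round(3)
print('rod base',tri([('scene',(291,122)),('side',(302.5,122))]))
print('clamp',tri([('scene',(291,75)),('side',(311,80))]))
print('box corner top',tri([('scene',(302,132)),('side',(313,141))]))
# fingertip check (right finger tip bottom)
print('tipR',tri([('scene',(274,98.5)),('side',(280,133))]),'tipL',tri([('scene',(256,97.5)),('side',(258,124))]))
```

```text
rod base [ 0.59  -0.197  0.156]
clamp [ 0.591 -0.199  0.3  ]
box corner top [ 0.529 -0.182  0.14 ]
tipR [ 0.515 -0.041  0.272] tipL [ 0.567 -0.02   0.27 ]
```

Request:
{"name": "carry_out", "arguments": {"motion": [0.004, 0, 0.001, 0, 0, 0, 0, 0, 0.02, 0, 0, 0, 0, 0, 0, 0.025, 0, 0, 0, 0, 0, 0, 0.01, 0, 0, 0, 0, 0, 0, 0, 0, 0, 0, 0, 0]}}

```text
t: 32.05
tool_pos: [0.5518, -0.0431, 0.1956]
orientation: [-1.373, 0.902, -0.907]
force: [-0.6, 0.1, 0.7]
opening: 0.0464
```

```bash
python3 d.py .5505 -.041 .151 23.2; python3 look.py p4 side 210 100 330 190; python3 look.py p5 scene 210 60 330 150
```

```text
t 32.05 pos [ 0.5518 -0.0431  0.1956] yaw 23.3 tilt [ 0.002 -1.     0.003] q [-0.17  0.    1.63  0.    1.51 -0.58] F [-0.6  0.1  0.7] op 0.0464
 tool shift now [-0.0025  0.0446 -0.0005] norm 0.045
 turn about y 0.1
 shift in final frame [-0.0024  0.0446 -0.0003]
```

View pics/p4_c.png

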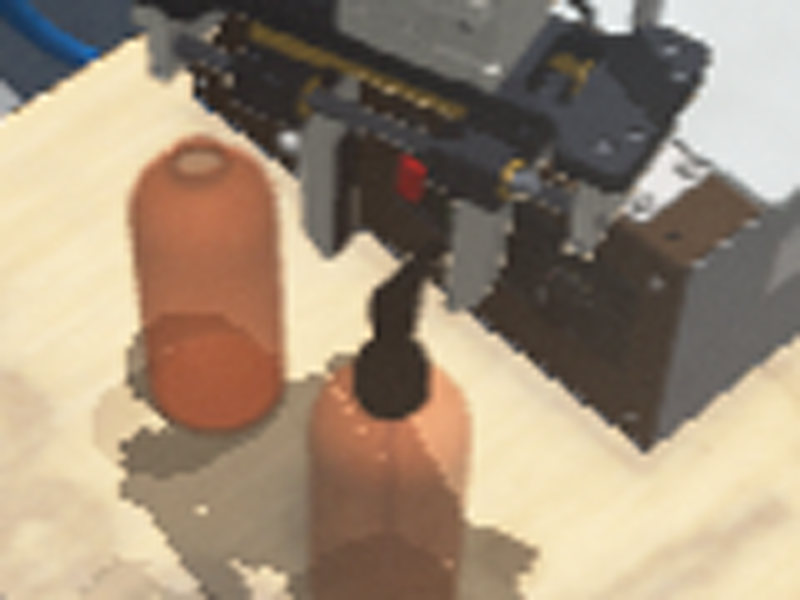

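View pics/p5_c.png

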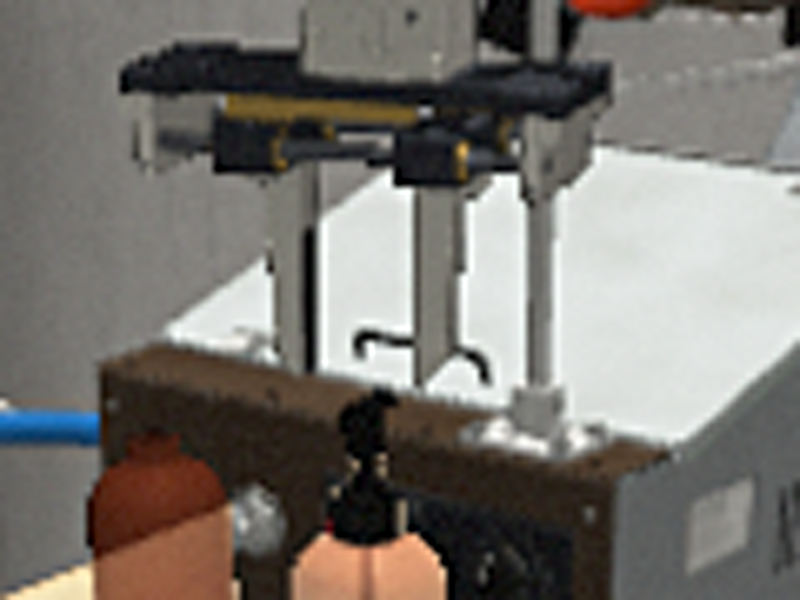

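Request:
{"name": "carry_out", "arguments": {"motion": [-0.0025, 0.015, 0, 0, 0, 0, 0, 0, 0.018, 0, 0, 0, 0, 0, 0, 0.01, 0, 0, 0, 0, 0, 0, 0, 0, 0, 0, 0, 0, 0, 0, 0, 0, 0, 0, 0]}}

```text
t: 32.65
tool_pos: [0.5541, -0.0408, 0.1554]
orientation: [-1.369, 0.895, -0.912]
force: [-0.9, 0.5, -0.2]
opening: 0.0466
```

```bash
python3 d.py .5505 -.041 .151 23.2; python3 look.py p6 scene 210 60 330 150
```

```text
t 32.65 pos [ 0.5541 -0.0408  0.1554] yaw 23.3 tilt [ 0.006 -1.     0.01 ] q [-0.17  0.02  1.68  0.    1.42 -0.57] F [-0.9  0.5 -0.2] op 0.0466
 tool shift now [-0.0013  0.0043 -0.0034] norm 0.006
 turn about y 0.1
 shift in final frame [-0.0012  0.0044 -0.0034]
```

View pics/p6_c.png

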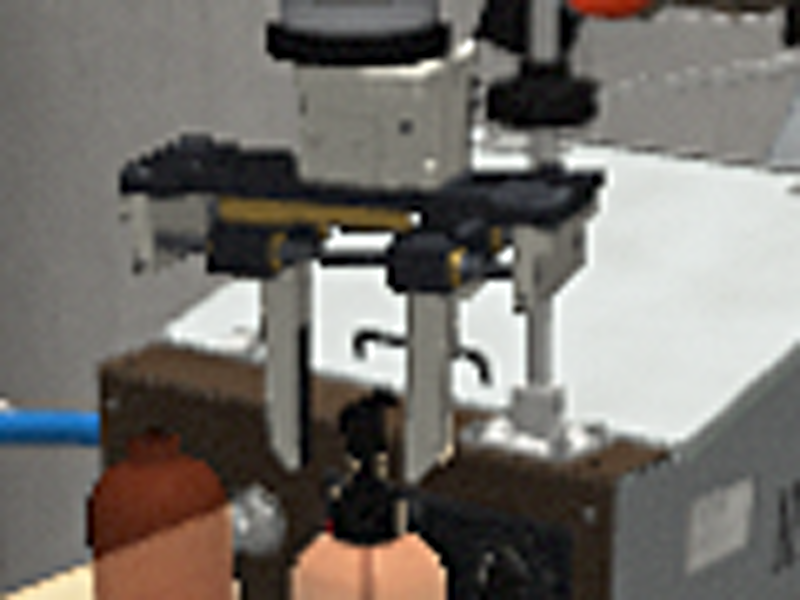

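Tips are just below the head. Correct tilt and offset, then close with 40 N.

Request:
{"name": "carry_out", "arguments": {"motion": [-0.001, 0.001, -0.0035, -0.6, 0, 0.4, 0, 0, 0, 0, 0, 0, 0, 0, 0, 0, 0, 0, 0, 0, -1, 0, 0, 0, 0, 0, 0, -1, 0, 0, 0, 0, 0, 0, -1], "squeeze": 40}}

```text
t: 33.2
tool_pos: [0.5516, -0.0416, 0.1568]
orientation: [-1.373, 0.903, -0.905]
force: [-0.4, 0.7, 0.6]
opening: 0.0273
```

Request:
{"name": "carry_out", "arguments": {"motion": [0, 0, 0, 0, 0, 0, -1, 0, 0, 0, 0, 0, 0, -1, 0, 0, 0, 0, 0, 0, -1, 0, 0, 0, 0, 0, 0, -1, 0, 0, 0, 0, 0, 0, -1]}}

```text
t: 33.7
tool_pos: [0.5514, -0.0417, 0.1569]
orientation: [-1.374, 0.904, -0.905]
force: [0.4, 0.3, 1.0]
opening: 0.0185
```

```bash
python3 d.py .639 .265 .161 23; python3 look.py p7 scene 210 60 330 150
```

```text
t 33.7 pos [ 0.5514 -0.0417  0.1569] yaw 23.3 tilt [ 0.    -1.     0.001] q [-0.17  0.03  1.68  0.    1.44 -0.58] F [0.4 0.3 1. ] op 0.0185
 tool shift now [-0.247  -0.0039  0.2019] norm 0.319
 turn about y 0.3
 shift in final frame [-0.2481 -0.0041  0.2005]
```

View pics/p7_c.png

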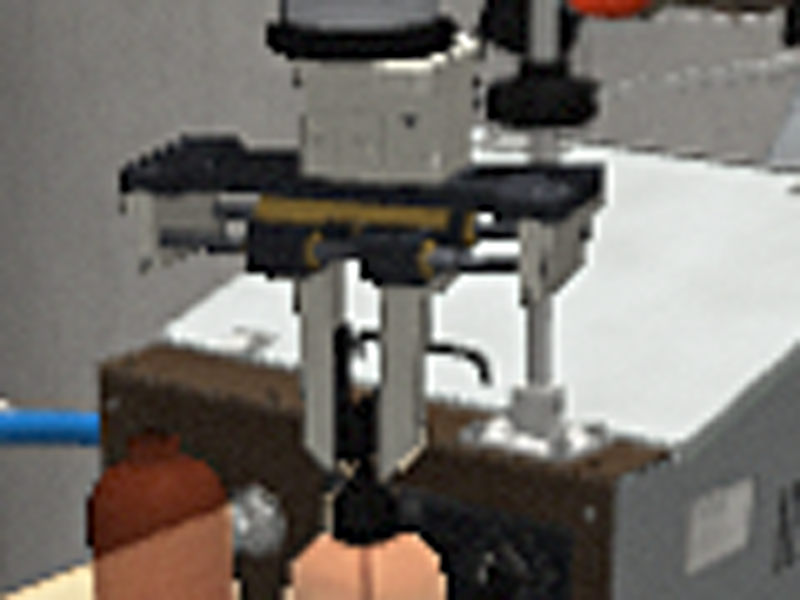

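Request:
{"name": "carry_out", "arguments": {"motion": [0, -0.01, 0, 0, 0, 0, -1, 0, -0.02, 0, 0, 0, 0, -1, 0, -0.025, 0, 0, 0, 0, -1, 0, -0.03, 0, 0, 0, 0, -1, 0, -0.03, 0, 0, 0, 0, -1]}}

```text
t: 34.25
tool_pos: [0.5455, -0.0406, 0.2667]
orientation: [-1.381, 0.919, -0.891]
force: [0.9, -0.1, -5.2]
opening: 0.0182
```

```bash
python3 d.py .639 .265 .30 23; python3 look.py p8 scene 190 60 350 180
```

```text
t 34.25 pos [ 0.5455 -0.0406  0.2667] yaw 23.3 tilt [-0.011 -1.    -0.015] q [-0.17 -0.01  1.52  0.    1.66 -0.58] F [ 0.9 -0.1 -5.2] op 0.0182
 tool shift now [-0.244  -0.0338  0.2063] norm 0.321
 turn about y 0.3
 shift in final frame [-0.2448 -0.0333  0.2054]
```

View pics/p8_c.png

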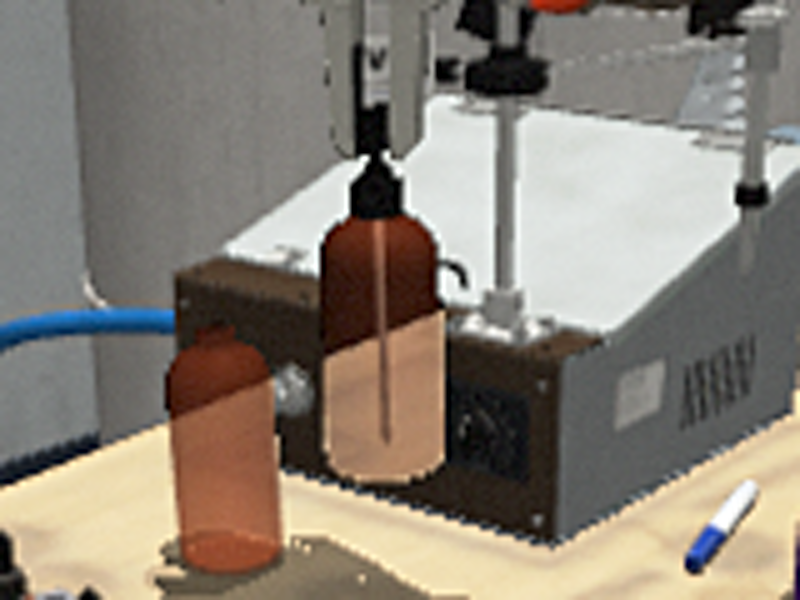

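Request:
{"name": "carry_out", "arguments": {"motion": [0, -0.02, 0, 0.8, 0, -0.6, -1, -0.01, -0.01, 0.006, 0, 0, 0, -1, -0.02, 0, 0.012, 0, 0, 0, -1, -0.025, 0, 0.02, 0, 0, 0, -1, -0.028, 0, 0.024, 0, 0, 0, -1]}}

```text
t: 34.8
tool_pos: [0.5718, 0.0604, 0.3049]
orientation: [-1.37, 0.902, -0.917]
force: [0.8, 0.5, -5.7]
opening: 0.0184
```

Request:
{"name": "carry_out", "arguments": {"motion": [-0.028, 0, 0.024, 0, 0, 0, -1, -0.028, 0, 0.024, 0, 0, 0, -1, -0.028, 0, 0.024, 0, 0, 0, -1, -0.025, 0, 0.022, 0, 0, 0, -1, -0.015, 0, 0.014, 0, 0, 0, -1]}}

```text
t: 35.3
tool_pos: [0.6208, 0.2297, 0.2993]
orientation: [-1.375, 0.907, -0.91]
force: [-0.1, 0.9, -5.6]
opening: 0.0182
```

```bash
python3 d.py .639 .265 .30 23
```

```text
t 35.3 pos [0.6208 0.2297 0.2993] yaw 23.1 tilt [ 0.002 -1.    -0.   ] q [ 0.28  0.28  1.13 -0.    1.72 -0.12] F [-0.1  0.9 -5.6] op 0.0182
 tool shift now [-0.0253 -0.0008  0.0306] norm 0.04
 turn about y 0.1
 shift in final frame [-0.0254 -0.0007  0.0305]
```

Request:
{"name": "carry_out", "arguments": {"motion": [-0.02, 0, 0.025, 0, 0, 0, -1, -0.003, 0, 0.003, 0, 0, 0, -1, 0, 0, 0, 0, 0, 0, -1, 0, 0, 0, 0, 0, 0, -1, 0, 0, 0, 0, 0, 0, -1]}}

```text
t: 35.8
tool_pos: [0.6342, 0.2691, 0.2921]
orientation: [-1.384, 0.91, -0.9]
force: [0.3, -0.7, -5.9]
opening: 0.0186
```

```bash
python3 d.py .639 .265 .167 23;python3 look.py p9 side 120 120 280 240;python3 look.py p10 scene 100 90 260 210
```

```text
t 35.8 pos [0.6342 0.2691 0.2921] yaw 23.4 tilt [ 0.    -1.    -0.011] q [ 0.33  0.37  1.04 -0.    1.74 -0.08] F [ 0.3 -0.7 -5.9] op 0.0186
 tool shift now [0.0057 0.1251 0.0041] norm 0.125
 turn about y 0.4
 shift in final frame [0.0056 0.1251 0.0028]
```

View pics/p9_c.png

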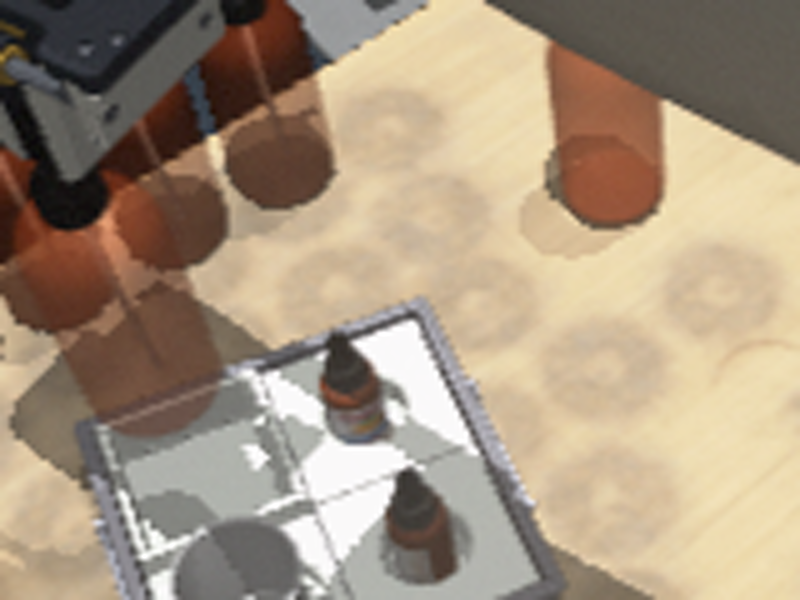

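View pics/p10_c.png

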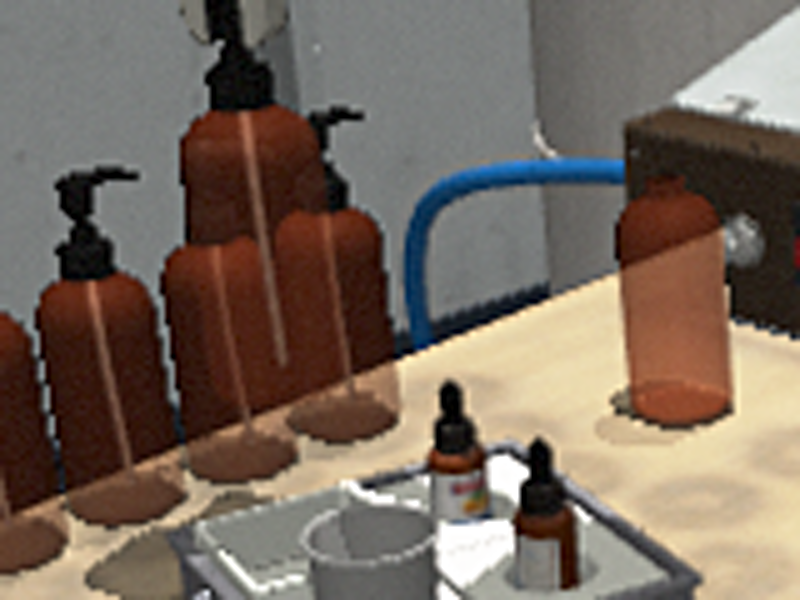

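Request:
{"name": "carry_out", "arguments": {"motion": [0.006, 0, 0.004, 0.6, 0, 0, -1, 0, 0.015, 0, 0, 0, 0, -1, 0, 0.025, 0, 0, 0, 0, -1, 0, 0.015, 0, 0, 0, 0, -1, 0, 0, 0, 0, 0, 0, -1]}}

```text
t: 36.4
tool_pos: [0.6419, 0.2617, 0.2356]
orientation: [-1.37, 0.904, -0.909]
force: [-1.6, -0.1, -5.8]
opening: 0.0186
```

```bash
python3 d.py .639 .265 .167 23
```

```text
t 36.4 pos [0.6419 0.2617 0.2356] yaw 23.1 tilt [ 0.001 -1.     0.005] q [ 0.31  0.37  1.14 -0.    1.62 -0.09] F [-1.6 -0.1 -5.8] op 0.0186
 tool shift now [-0.0042  0.0686 -0.0017] norm 0.069
 turn about y 0.1
 shift in final frame [-0.0042  0.0686 -0.0014]
```

Request:
{"name": "carry_out", "arguments": {"motion": [-0.004, 0, -0.001, -0.3, 0, 0, -1, 0, 0.015, 0, 0, 0, 0, -1, 0, 0.006, 0, 0, 0, 0, -1, 0, 0, 0, 0, 0, 0, -1, 0, 0, 0, 0, 0, 0, -1]}}

```text
t: 36.9
tool_pos: [0.6396, 0.2654, 0.2142]
orientation: [-1.374, 0.906, -0.908]
force: [-0.3, -0.5, -4.3]
opening: 0.0182
```

```bash
python3 d.py .639 .265 .167 23;python3 look.py p11 side 120 150 250 250;python3 look.py p12 scene 100 110 240 215
```

```text
t 36.9 pos [0.6396 0.2654 0.2142] yaw 23.1 tilt [ 0.001 -1.     0.   ] q [ 0.32  0.38  1.17 -0.    1.59 -0.08] F [-0.3 -0.5 -4.3] op 0.0182
 tool shift now [ 0.0001  0.0472 -0.0007] norm 0.047
 turn about y 0.1
 shift in final frame [ 0.0001  0.0472 -0.0007]
```

View pics/p11_c.png

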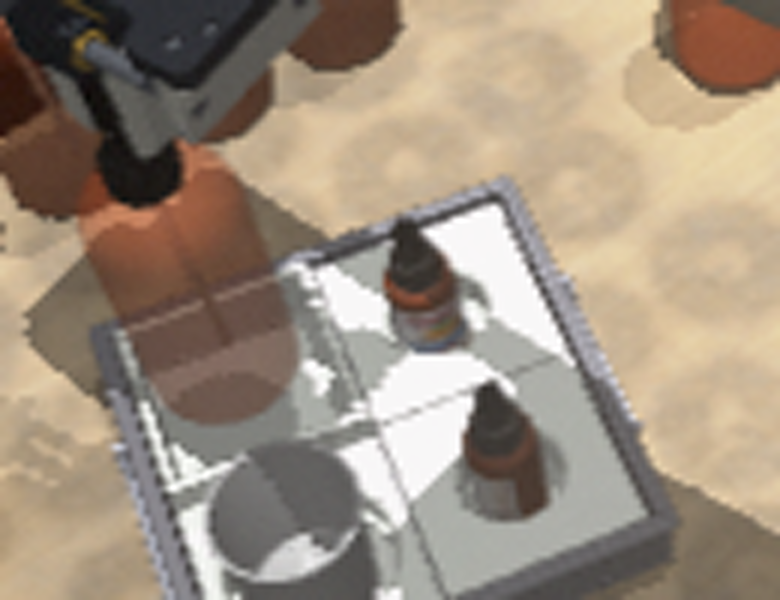

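View pics/p12_c.png

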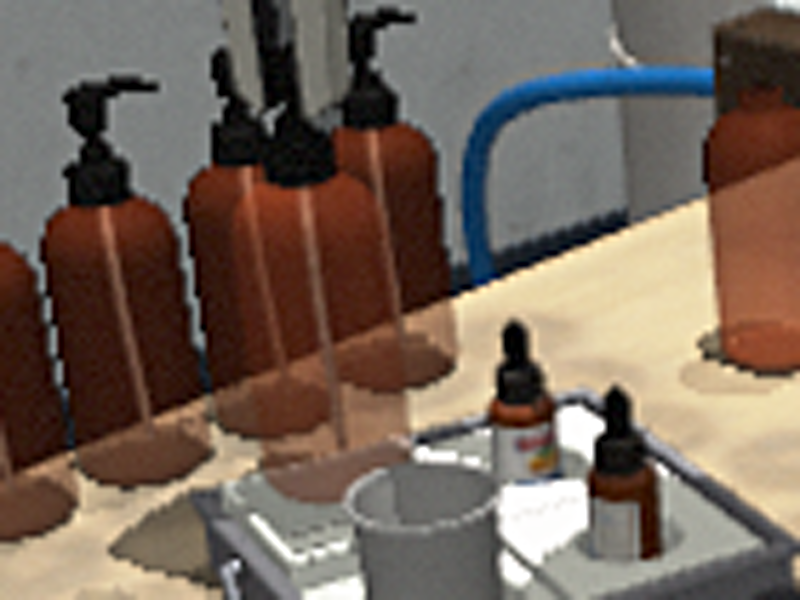

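Run:
```python
from h import *
for c,o,f in(('side',(120,150),6),('scene',(100,110),800/140)):
    d=(proj(c,disc(.6396,.2654,.034,.0573))+.5-o)*f; print(c,d.min(0).round(),d.max(0).round())
    w=proj(c,disc(.639,.265,.042,.045));
```

```text
side [157. 300.] [307. 428.]
scene [274. 446.] [423. 511.]
```

Run:
```python
from h import *
p=np.array([.6396,.2654,.0573]);J=[];b=[]
for c,s in(('side',(-1.7,-.5)),('scene',(-2,-1.4))):
    J.append(np.c_[tuple((proj(c,p+e)-proj(c,p))[0]/.001 for e in np.eye(3)*.001)]);b+=s
print(np.linalg.lstsq(np.vstack(J),np.array(b),rcond=None))
```

```text
(array([0.00136587, 0.00396371, 0.0049554 ]), array([0.10676943]), np.int32(3), array([539.0987966 , 504.25297611, 153.05937903]))
```

Request:
{"name": "carry_out", "arguments": {"motion": [0.0025, 0.006, -0.002, 0, 0, 0, -1, 0, 0.012, 0, 0, 0, 0, -1, 0, 0.01, 0, 0, 0, 0, -1, 0, 0.003, 0, 0, 0, 0, -1, 0, 0, 0, 0, 0, 0, -1]}}

```text
t: 37.5
tool_pos: [0.6391, 0.2619, 0.1812]
orientation: [-1.373, 0.906, -0.908]
force: [0.0, -0.1, -5.5]
opening: 0.0185
```

```bash
python3 d.py .6385 .2625 .167 23
```

```text
t 37.5 pos [0.6391 0.2619 0.1812] yaw 23.1 tilt [ 0.001 -1.     0.002] q [ 0.32  0.38  1.23 -0.    1.53 -0.09] F [ 0.  -0.1 -5.5] op 0.0185
 tool shift now [-0.0008  0.0142 -0.0004] norm 0.014
 turn about y 0.1
 shift in final frame [-0.0008  0.0142 -0.0004]
```

No lateral contact. Continue to the floor.

Request:
{"name": "carry_out", "arguments": {"motion": [0, 0.007, 0, 0, 0, 0, -1, 0, 0.005, 0, 0, 0, 0, -1, 0, 0.001, 0, 0, 0, 0, -1, 0, 0, 0, 0, 0, 0, -1, 0, 0, 0, 0, 0, 0, -1]}}

```text
t: 38.0
tool_pos: [0.6393, 0.2621, 0.1674]
orientation: [-1.372, 0.905, -0.908]
force: [-0.2, -0.4, -5.7]
opening: 0.0186
```

```bash
python3 d.py .6385 .2625 .167 23
```

```text
t 38.0 pos [0.6393 0.2621 0.1674] yaw 23.1 tilt [ 0.001 -1.     0.002] q [ 0.32  0.39  1.24 -0.    1.51 -0.09] F [-0.2 -0.4 -5.7] op 0.0186
 tool shift now [-0.0007  0.0004 -0.0006] norm 0.001
 turn about y 0.1
 shift in final frame [-0.0007  0.0004 -0.0006]
```

Request:
{"name": "carry_out", "arguments": {"motion": [0, 0.002, 0, 0, 0, 0, -1, 0, 0.001, 0, 0, 0, 0, -1, 0, 0.001, 0, 0, 0, 0, -1, 0, 0, 0, 0, 0, 0, -1, 0, 0, 0, 0, 0, 0, -1]}}

```text
t: 38.5
tool_pos: [0.6407, 0.263, 0.1672]
orientation: [-1.368, 0.902, -0.91]
force: [-0.7, -0.8, -1.0]
opening: 0.0186
```

```bash
python3 d.py .6385 .2625 .165 23
```

```text
t 38.5 pos [0.6407 0.263  0.1672] yaw 23.1 tilt [ 0.001 -1.     0.007] q [ 0.32  0.39  1.25 -0.    1.5  -0.09] F [-0.7 -0.8 -1. ] op 0.0186
 tool shift now [-0.0004  0.0022 -0.0022] norm 0.003
 turn about y 0.1
 shift in final frame [-0.0004  0.0022 -0.0022]
```

Request:
{"name": "carry_out", "arguments": {"motion": [0, 0, 0, -0.3, 0, 0, 0, 0, 0, 0, 0, 0, 0, 0, 0, 0, 0, 0, 0, 0, 0, 0, 0, 0, 0, 0, 0, 0, 0, 0, 0, 0, 0, 0, 0]}}

```text
t: 39.0
tool_pos: [0.6422, 0.263, 0.1685]
orientation: [-1.37, 0.903, -0.91]
force: [0.1, 0.1, 0.1]
opening: 0.0462
```

Request:
{"name": "carry_out", "arguments": {"motion": [0, -0.005, 0, 0, 0, 0, 0, 0, -0.015, 0, 0, 0, 0, 0, 0, -0.025, 0, 0, 0, 0, 0, 0, -0.04, 0, 0, 0, 0, 0, 0, -0.04, 0, 0, 0, 0, 0]}}

```text
t: 39.5
tool_pos: [0.6382, 0.2618, 0.2923]
orientation: [-1.38, 0.911, -0.905]
force: [1.1, -0.1, -0.4]
opening: 0.0464
```

Request:
{"name": "carry_out", "arguments": {"motion": [0, -0.02, 0, 0, 0, 0, 0, 0.04, 0, -0.02, 0, 0, 0, 0, 0.04, 0, -0.02, 0, 0, 0, 0, 0.04, 0, -0.02, 0, 0, 0, 0, 0.03, 0, -0.01, 0, 0, 0, 0]}}

```text
t: 40.0
tool_pos: [0.6355, 0.098, 0.3317]
orientation: [-1.366, 0.89, -0.908]
force: [1.0, 0.4, -0.2]
opening: 0.0467
```

```bash
python3 d.py;python3 look.py e1 side 120 120 320 270;python3 look.py e2 scene 110 100 310 250;python3 look.py e3 wrist; python3 ovt.py e3 .583 .2265 4.5276
```

```text
t 40.0 pos [0.6355 0.098  0.3317] yaw 23.6 tilt [ 0.004 -1.     0.015] q [ 0.07  0.22  1.15  0.    1.76 -0.34] F [ 1.   0.4 -0.2] op 0.0467
```

View pics/e1_c.png

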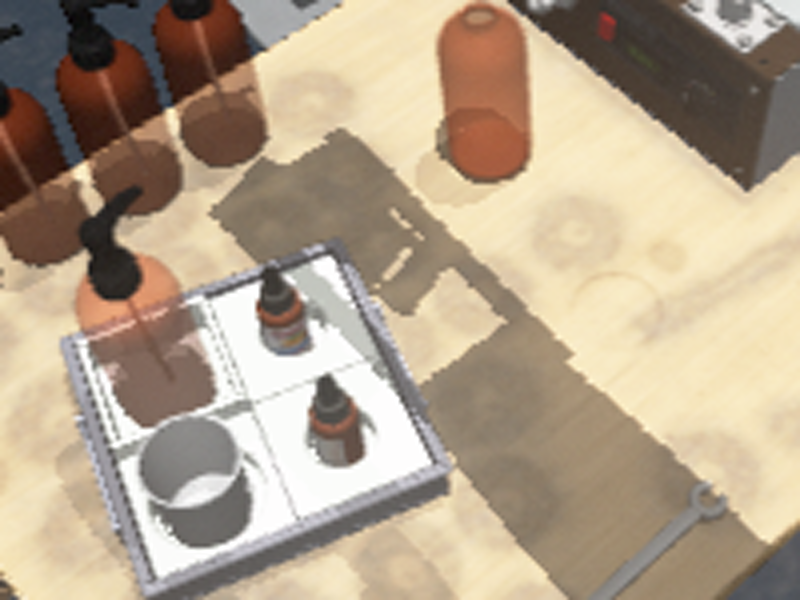

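View pics/e2_c.png

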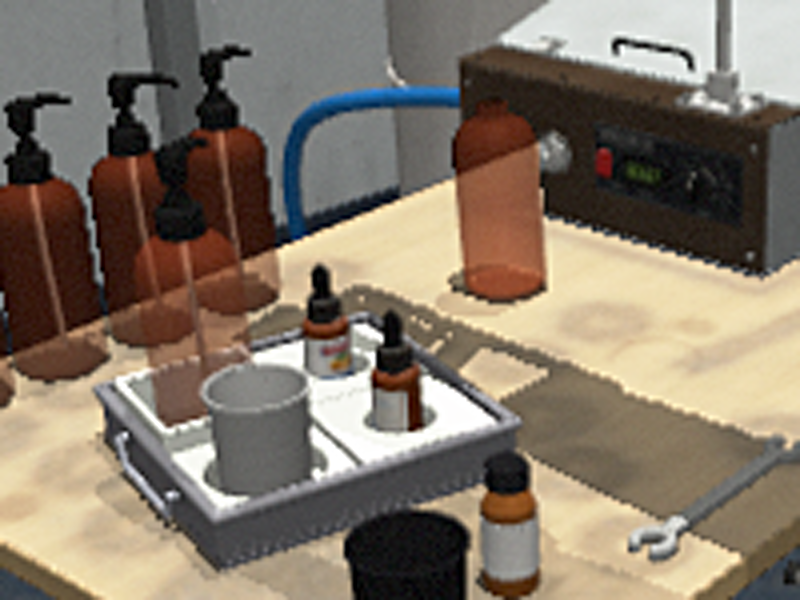

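View pics/e3_ov.png

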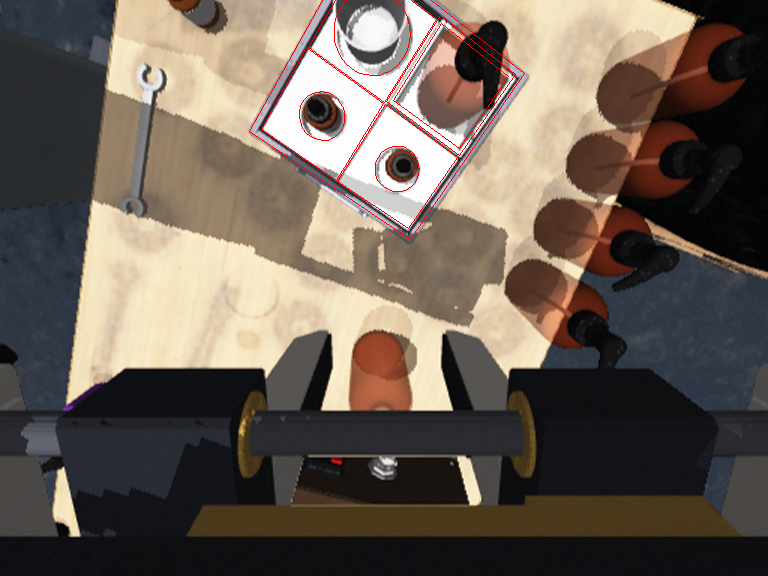

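Request:
{"name": "carry_out", "arguments": {"motion": [0, 0, 0, 0, 0, 0, 0, 0, 0, 0, 0, 0, 0, 0, 0, 0, 0, 0, 0, 0, 0, 0, 0, 0, 0, 0, 0, 0, 0, 0, 0, 0, 0, 0, 0]}}

```text
t: 40.65
tool_pos: [0.6359, 0.1029, 0.3327]
orientation: [-1.365, 0.888, -0.906]
force: [-0.2, -0.1, -0.6]
opening: 0.0464
```

Run:
```python
from plant import robot
print(robot.close_job())
print(robot.read_state()['t'])
```

```text
the job is handed in; nothing more can be done
None
the job is handed in; nothing more can be done
```

The carrier is made up and handed in at about 41 s of the 112 s allowed. Both dropper bottles are in the small round nests, the grey beaker is in the wide nest, and the lone pump bottle is in the square well. I did not touch the open bottle, screw-cap bottle, purple dropper or black beaker.

**Last checks:** In the final scene, side and wrist pictures all four pieces stand upright in their nests. The open bottle and the screw-cap bottle are standing where they were. I checked these by eye in the pictures and did not measure the final positions or tilts. The arm was clear, with no notable contact force.

**What disagreed:**
- **Fingertips:** The pictures put them about 20 mm behind the reported TCP, where the robot text says 19 mm ahead. My first grip on dropper 1 therefore closed on its cap. I opened the gripper without lifting, went lower and gripped the body, and used that offset for everything after.
- **Pump bottle:** Before lowering, its base appeared about 4 mm off centre, so I shifted it 3 mm. It went in without side load.
- **Pump bottle heading:** The first outline fit gave the wrong heading for the pump head. I corrected it from a wrist view before gripping.

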